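Pull-test the circuit boards

ROBOT

A 6-joint arm with a two-finger parallel gripper is mounted at the origin on the work surface. World frame = base frame: x ahead of the robot, y to its left, z up, the work surface at z = 0. Lengths are in mm, angles in rad, forces in N, time in s.
With the tool pointing down it reaches from about 400 to 825 mm from the base axis. Payload 7 kg.
Tool frame: the origin (TCP) lies midway between the tips of the shut fingers; the grasp point (between the pads) lies 19 mm behind it (bot.grasp_offset is the distance from the TCP to the grasp point, in mm); z points along the fingers, y is the line along which they close (so a half turn about z gives the same grasp; the last joint's range is limited). The gripper opens to 88 mm and grips with 3 to 60 N. Pads are 19 mm wide; open, the fingers measure 130 mm over their backs; the gripper's body (78 mm by 193 mm) begins 47 mm behind the grasp point.
Start: joints at [1.416, 0.359, 0.012, 0, -1.224, -0.288], TCP at [289.223, 609.873, 226.561] pointing down, gripper open.
Joint ranges: [-3.07, 3.07], [-1.43, 2.12], [-1.02, 1.25], [-3.03, 1.67], [-3.05, -0], [-3.03, 3.03]. Speed limits (rad/s): [2.39, 2.39, 3.01, 3.14, 3.14, 3.14].

INTERFACE

Orientations are given as a rotation vector (axis times angle).
In Python, from station import telemetry, snapshot, camera_model, job, bot gives the robot as it stands.
- The arm moves only by the tool step_arm, never from a script. Its arguments are lists of equal length, an entry for each row: "linear": the shift along the tool's x, y, z as a fraction of full scale, a list of three; "angular": the turn, a rotation vector about the tool's x, y, z as a fraction of full scale, a list of three; "claw": the opening, from -1 (shut) to 1 (fully open). In form: {"linear": [[dx, dy, dz], ...], "angular": [[rx, ry, rz], ...], "claw": [claw, ...]}. A call has 1 to 5 rows; each row shifts and turns the commanded pose from where the row before left it, along the tool's axes as they then stand; what a row does not reach is not made up. Full scale, the value 1, is 0.5 m for a shift and 0.15 rad for a turn. A row lasts 1/8 s, in which the tool goes at most 62.5 mm and 10.7 degrees, less where a joint would pass 70% of its speed; a pose out of reach is approached as far as the arm can. A call with a number of a shift or a turn outside -1 to 1 is refused whole. A call with a gripper value outside its range is refused whole. The fingers move at their own pace and stop on an object; the grip force is fixed at half the most. Time passes only in rows, so rows that do not move let the fingers close. It gives the time, the measured TCP pose, the force, the opening and the grip force at its end, in the units of the state.
- telemetry.sense(): the state, without advancing time (a new reading comes with each control period).
- snapshot(name): name is "side" or "top"; returns (picture, depth): 420x560x3 uint8, blue, green, red; 420x560 float32, mm along the optical axis (not along the pixel's ray), 0 where there is no reading.
- camera_model(name): a dict with "fx", "fy", "cx", "cy" (pixels), "R" (3x3) and "t" (3): a world point X has camera coordinates R X + t. Camera axes: x right, y down, z forward; pixel columns grow to the right and rows downward; lengths in mm; the calibration is good to about 2 mm. A picture is of the moment at which its call begins. camera_model takes no time and is no camera call.
- job.hand_in(): hands the job in; it is judged then, once.
The state is a dict: "time": time; "joint_pos": joint angles; "joint_velocities": joint speeds; "joint_efforts": joint torques, N m; "tool_pos": TCP position; "eef_rot": TCP orientation; "wrist_force": force on the tool from outside, world axes, zero at the start; "torque": the same for the moment, N m; "width": finger opening in mm; "grasp_force": force on a finger pad.
Only numpy, scipy, OpenCV 4.12 (cv2) and the standard library are available. Lean on these libraries where they do the work, as an engineer would, in place of code of your own. Each camera call takes 0.05 s, during which the arm holds its last target. There are 200 camera calls.

TASK

Lower every circuit board lying on the bench onto a pair of locating pins of the pull-test rig so that all of them lie flush. With all of them seated, draw the sprung gauge's black handle out until its pointer stands over the steel marker on the scale, hold it still there for about two seconds without pulling it well past the marker, and ease the handle all the way home without letting it snap back. Then lift the boards off and lay them flat in the black tray, side by side, leaving the other things on the bench undisturbed.

Things in the scene. Friction and masses are not known exactly. Their poses are not given: they have to be found in the camera images.
- board0: One of up to 3 alike circuit boards (None if absent): dark blue plate 84 (x) x 52 (y) x 5 mm, about 90 g, two 9 mm through holes on its x axis 32 mm either side of the centre; an aluminium heat sink 26 (x) x 22 (y) mm stands in the middle from 5 to 33 mm above the underside: grip here. Chips are under 3 mm high. Origin: centre of the underside. A half turn makes no difference.
- board1: One of up to 3 alike circuit boards (None if absent): dark blue plate 84 (x) x 52 (y) x 5 mm, about 90 g, two 9 mm through holes on its x axis 32 mm either side of the centre; an aluminium heat sink 26 (x) x 22 (y) mm stands in the middle from 5 to 33 mm above the underside: grip here. Chips are under 3 mm high. Origin: centre of the underside. A half turn makes no difference.
- board2: One of up to 3 alike circuit boards (None if absent): dark blue plate 84 (x) x 52 (y) x 5 mm, about 90 g, two 9 mm through holes on its x axis 32 mm either side of the centre; an aluminium heat sink 26 (x) x 22 (y) mm stands in the middle from 5 to 33 mm above the underside: grip here. Chips are under 3 mm high. Origin: centre of the underside. A half turn makes no difference.
- rig: Fixed pull-test rig: aluminium base plate 210 (x) x 244 (y) x 12 mm. Nearer the robot, three pairs of pins (nests), 76 mm apart along y; along its far (+x) edge a tension gauge: grey housing 46 x 70 mm, 62 mm high, at the -y end, its sprung drawbar coming out towards +y. Origin: centre of the underside, on the bench.
- nest0 (a point): Nest 0 of the rig: point on the plate's upper face (12 mm above the bench) midway between two pins, axes as the rig's. The pins stand 32 mm either side along x, 6 mm thick, 15 mm high, tips tapered. A seated board's origin lies here, its x along the rig's x (either way round). Any board fits any nest.
- nest1 (a point): Nest 1 of the rig: point on the plate's upper face (12 mm above the bench) midway between two pins, axes as the rig's. The pins stand 32 mm either side along x, 6 mm thick, 15 mm high, tips tapered. A seated board's origin lies here, its x along the rig's x (either way round). Any board fits any nest.
- nest2 (a point): Nest 2 of the rig: point on the plate's upper face (12 mm above the bench) midway between two pins, axes as the rig's. The pins stand 32 mm either side along x, 6 mm thick, 15 mm high, tips tapered. A seated board's origin lies here, its x along the rig's x (either way round). Any board fits any nest.
- drawbar (a joint): Pull-out of the gauge's drawbar in m: 0 fully home, grows along the rig's +y as the handle is drawn out, to 0.115 at the stop. A spring pulls it home with 4 N at 0 and 12 N at 0.09.
- grip (a point): Where to grip the handle: centre of the black upright handle, a plate 14 (along y, the pull) x 40 (x) mm that reaches from 30 to 95 mm above the bench; this point is 78 mm above the bench. Under it a 10 mm rod at 40 mm height runs to the housing; 48 mm of free space towards the housing when home.
- pointer (a point): Pointer of the gauge: thin steel finger fixed to the handle's +x side, 32 mm above the bench, same y (rig frame) as the handle's centre; point near its tip.
- marker: Small dark steel marker, 20 (x) x 10 (y) x 8 mm, with a thin 18 mm upright at its outer end, fixed on the white scale beside the drawbar's path, at a pull-out of 0.05 to 0.095 m (varies). The pointer is on the mark when it stands over the marker's middle (y = 0 in the marker's frame). Origin: centre of the underside; axes as the rig's.
- tray: Fixed open black tray for tested boards, 142 (x) x 276 (y) mm outside, walls 4 mm thick and 14 mm high, floor 4 mm thick. Origin: centre of the underside, on the bench. Three boards fit side by side, 76 mm apart along its y.
- spool: Bystander: metal solder spool, 54 mm wide, 40 mm high, among the boards. Leave alone.
- flux: Bystander: small jar, 40 mm wide, 60 mm high. Leave alone.
- driver: Bystander: screwdriver lying on the bench, 170 mm long. Leave alone.
- meter: Bystander: multimeter lying flat, 160 x 80 x 40 mm. Leave alone.
- chipblock: Bystander: cork block, 70 x 50 x 30 mm. Leave alone.
There are look-alikes about, which are no part of the job. Leave any red or yellow look-alike of the board1 alone.

How it is judged (in metres and radians):
On the way, in this order (a step that is already met when the one before it is completed fails the run):
1. every board present is seated flush on a pair of pins, the gauge still home (((horizontal distance between board0 and nest0 below 0.003 m and z of board0 in the frame of nest0 between -0.002 and 0.002 m and angle between board0's own z axis and vertical below 0.04 rad and angle between the x axis of board0 and the x axis of rig, either way round below 0.08 rad) or (horizontal distance between board0 and nest1 below 0.003 m and z of board0 in the frame of nest1 between -0.002 and 0.002 m and angle between board0's own z axis and vertical below 0.04 rad and angle between the x axis of board0 and the x axis of rig, either way round below 0.08 rad) or (horizontal distance between board0 and nest2 below 0.003 m and z of board0 in the frame of nest2 between -0.002 and 0.002 m and angle between board0's own z axis and vertical below 0.04 rad and angle between the x axis of board0 and the x axis of rig, either way round below 0.08 rad)) and ((horizontal distance between board1 and nest0 below 0.003 m and z of board1 in the frame of nest0 between -0.002 and 0.002 m and angle between board1's own z axis and vertical below 0.04 rad and angle between the x axis of board1 and the x axis of rig, either way round below 0.08 rad) or (horizontal distance between board1 and nest1 below 0.003 m and z of board1 in the frame of nest1 between -0.002 and 0.002 m and angle between board1's own z axis and vertical below 0.04 rad and angle between the x axis of board1 and the x axis of rig, either way round below 0.08 rad) or (horizontal distance between board1 and nest2 below 0.003 m and z of board1 in the frame of nest2 between -0.002 and 0.002 m and angle between board1's own z axis and vertical below 0.04 rad and angle between the x axis of board1 and the x axis of rig, either way round below 0.08 rad)) and ((horizontal distance between board2 and nest0 below 0.003 m and z of board2 in the frame of nest0 between -0.002 and 0.002 m and angle between board2's own z axis and vertical below 0.04 rad and angle between the x axis of board2 and the x axis of rig, either way round below 0.08 rad) or (horizontal distance between board2 and nest1 below 0.003 m and z of board2 in the frame of nest1 between -0.002 and 0.002 m and angle between board2's own z axis and vertical below 0.04 rad and angle between the x axis of board2 and the x axis of rig, either way round below 0.08 rad) or (horizontal distance between board2 and nest2 below 0.003 m and z of board2 in the frame of nest2 between -0.002 and 0.002 m and angle between board2's own z axis and vertical below 0.04 rad and angle between the x axis of board2 and the x axis of rig, either way round below 0.08 rad)) and value of joint drawbar below 0.01 m), for 0.2 s.
2. with all boards still seated, the pointer is held over the marker (within 5 mm of its middle) for 1 s (((horizontal distance between board0 and nest0 below 0.003 m and z of board0 in the frame of nest0 between -0.002 and 0.002 m and angle between board0's own z axis and vertical below 0.04 rad and angle between the x axis of board0 and the x axis of rig, either way round below 0.08 rad) or (horizontal distance between board0 and nest1 below 0.003 m and z of board0 in the frame of nest1 between -0.002 and 0.002 m and angle between board0's own z axis and vertical below 0.04 rad and angle between the x axis of board0 and the x axis of rig, either way round below 0.08 rad) or (horizontal distance between board0 and nest2 below 0.003 m and z of board0 in the frame of nest2 between -0.002 and 0.002 m and angle between board0's own z axis and vertical below 0.04 rad and angle between the x axis of board0 and the x axis of rig, either way round below 0.08 rad)) and ((horizontal distance between board1 and nest0 below 0.003 m and z of board1 in the frame of nest0 between -0.002 and 0.002 m and angle between board1's own z axis and vertical below 0.04 rad and angle between the x axis of board1 and the x axis of rig, either way round below 0.08 rad) or (horizontal distance between board1 and nest1 below 0.003 m and z of board1 in the frame of nest1 between -0.002 and 0.002 m and angle between board1's own z axis and vertical below 0.04 rad and angle between the x axis of board1 and the x axis of rig, either way round below 0.08 rad) or (horizontal distance between board1 and nest2 below 0.003 m and z of board1 in the frame of nest2 between -0.002 and 0.002 m and angle between board1's own z axis and vertical below 0.04 rad and angle between the x axis of board1 and the x axis of rig, either way round below 0.08 rad)) and ((horizontal distance between board2 and nest0 below 0.003 m and z of board2 in the frame of nest0 between -0.002 and 0.002 m and angle between board2's own z axis and vertical below 0.04 rad and angle between the x axis of board2 and the x axis of rig, either way round below 0.08 rad) or (horizontal distance between board2 and nest1 below 0.003 m and z of board2 in the frame of nest1 between -0.002 and 0.002 m and angle between board2's own z axis and vertical below 0.04 rad and angle between the x axis of board2 and the x axis of rig, either way round below 0.08 rad) or (horizontal distance between board2 and nest2 below 0.003 m and z of board2 in the frame of nest2 between -0.002 and 0.002 m and angle between board2's own z axis and vertical below 0.04 rad and angle between the x axis of board2 and the x axis of rig, either way round below 0.08 rad)) and y of pointer in the frame of marker between -0.005 and 0.005 m), for 1 s.
3. the gauge is back home (within 4 mm) (value of joint drawbar below 0.004 m), for 0.2 s.
At the end, for the whole second after the job is handed in: every board present lies flat (within 3 degrees) at rest on the tray's floor, inside its walls, and the gauge's drawbar is home within 4 mm (x of board0 in the frame of tray between -0.055 and 0.055 m and y of board0 in the frame of tray between -0.12 and 0.12 m and z of board0 in the frame of tray between 0.001 and 0.007 m and angle between each of board0, board1, board2's own z axis and vertical below 0.05 rad and linear speed of each of board0, board1, board2 below 0.02 m/s and x of board1 in the frame of tray between -0.055 and 0.055 m and y of board1 in the frame of tray between -0.12 and 0.12 m and z of board1 in the frame of tray between 0.001 and 0.007 m and x of board2 in the frame of tray between -0.055 and 0.055 m and y of board2 in the frame of tray between -0.12 and 0.12 m and z of board2 in the frame of tray between 0.001 and 0.007 m and value of joint drawbar below 0.004 m); the robot touches nothing.
It fails at once if the gauge is pulled more than 15 mm past the marker (y of pointer in the frame of marker above 0.015 m).
It fails at once if the drawbar snaps back (faster than 0.4 m/s) (velocity of joint drawbar below -0.4 m/s).
It fails at once if a bystander is moved more than 50 mm (distance of any of spool, driver, flux, meter, chipblock from where it was at the start of the episode above 0.05 m).
Of board0, board1, board2 only 2 to 3 are there at a start; the rules pass over those that are not, and their reading is None.
At some moment in a run one of board0, board1, board2 may be knocked a few centimetres aside while the robot is not near it.
It also fails if it takes over 210 s, if anything falls off the work surface, if the arm or the gripper's body presses on something with over 40 N, if the wrist force passes 120 N, or if a joint passes its speed limit or range.

## Working session

There is one attempt and no reset: what is moved stays moved. The work goes in short steps, Python scripts to look and compute and a tool call to move; the robot and the scene stay as the last step left them, time stands still between calls to the robot, and variables do not carry over. Pictures are saved under pics/ and viewed, at most 14 in all, crops included, and the job is handed in when it is done.

Besides the shell and the picture viewer there is one more tool, called after "Request:" by a JSON object that holds its "fn" and its "kwargs", one argument or row to a line. step_arm: Moves the arm, as the interface text tells. Shift numbers are shares of 0.5 m and turn numbers shares of 0.15 rad, none past 1 either way. Its arguments: {"type":"object","properties":{"linear":{"type":"array"},"angular":{"type":"array"},"claw":{"type":"array"}},"required":["linear","angular","claw"]}

```bash
ls; mkdir -p pics; python3 - <<'E'
from station import telemetry, snapshot, camera_model, job, bot
import cv2,numpy as np
print(telemetry.sense()); print(bot.grasp_offset)
for n in("top","side"):
    p,d=snapshot(n); cv2.imwrite(f"pics/{n}0.png",p); np.save(f"pics/{n}0.npy",d)
    m=camera_model(n); print(n,{k:np.round(v,3).tolist() for k,v in m.items()})
E
```

```text
pics
{'time': 0.0, 'joint_pos': array([ 1.41610199e+00,  3.59406338e-01,  1.10328665e-02, -3.41443831e-04,
       -1.22407986e+00, -2.88112088e-01]), 'joint_velocities': array([ 0.0009715 , -0.00061847,  0.00022134, -0.00078006,  0.0010025 ,
        0.00076124]), 'joint_efforts': array([-2.68888016e-04, -5.82726502e+01,  2.93058944e+01,  6.99716717e+00,
        6.95528928e-03, -1.82381032e-04]), 'tool_pos': array([289.03142954, 609.44041774, 225.60035581]), 'eef_rot': array([ 3.06323326e+00, -6.89700328e-01, -3.29472525e-04]), 'wrist_force': array([-0.05888469,  0.28386617, -0.74494466]), 'torque': array([ 0.03280436,  0.05383713, -0.01537259]), 'grasp_force': 0.0, 'width': 87.87232402632634}
18.8
top {'fx': 543.073, 'fy': 543.073, 'cx': 277.245, 'cy': 210.93, 'R': [[0.122, -0.992, 0.003], [-0.971, -0.12, -0.206], [0.205, 0.023, -0.978]], 't': [3.829, 538.664, 1383.626]}
side {'fx': 389.196, 'fy': 389.196, 'cx': 281.161, 'cy': 212.47, 'R': [[0.849, -0.528, 0.021], [-0.295, -0.507, -0.809], [0.438, 0.681, -0.587]], 't': [-441.193, 263.515, 803.352]}
```

View pics/top0.png

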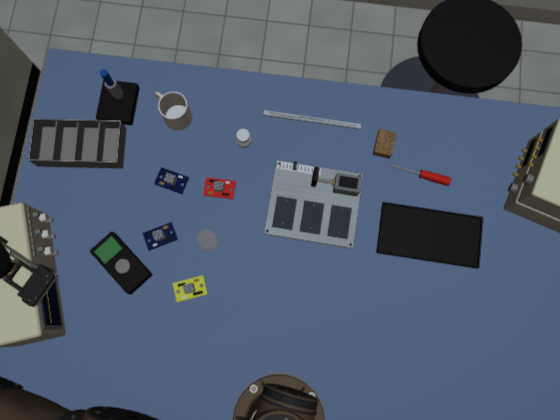

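View pics/side0.png

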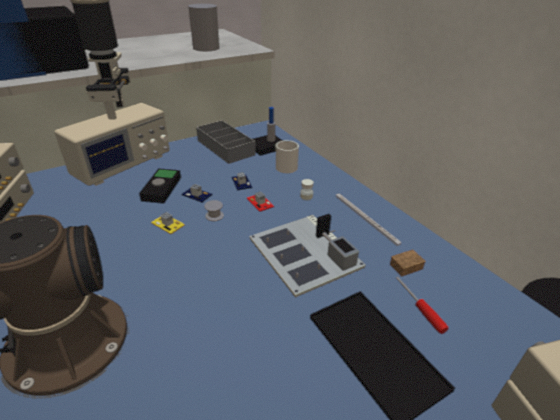

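```bash
cat > h.py <<'E'
from station import telemetry, snapshot, camera_model, job, bot
import cv2, numpy as np
from scipy.spatial.transform import Rotation as Ro
M={n:camera_model(n) for n in("top","side")}
def proj(n,X):
    m=M[n]; c=np.asarray(X,float)@np.array(m["R"]).T+m["t"]
    return np.stack([m["fx"]*c[...,0]/c[...,2]+m["cx"],m["fy"]*c[...,1]/c[...,2]+m["cy"]],-1)
def ray(n,uv,z):
    m=M[n]; uv=np.asarray(uv,float); R=np.array(m["R"]); o=-R.T@m["t"]
    d=np.stack([(uv[...,0]-m["cx"])/m["fx"],(uv[...,1]-m["cy"])/m["fy"],np.ones(uv.shape[:-1])],-1)@R
    return o+d*((z-o[2])/d[...,2:3])
def blobs(mask,amin):
    k,l,s,c=cv2.connectedComponentsWithStats(mask.astype(np.uint8))
    return [(l==i,s[i],c[i]) for i in range(1,k) if s[i,4]>=amin]
def outline(n,mask,z):
    "min-area rectangle of a mask cast on the plane z: centre, (long,short), angle of long side"
    c=max(cv2.findContours(mask.astype(np.uint8),cv2.RETR_EXTERNAL,cv2.CHAIN_APPROX_NONE)[0],key=len)
    X=ray(n,c[:,0].astype(float),z)[:,:2].astype(np.float32)
    (x,y),(w,h),a=cv2.minAreaRect(X)
    if w<h: w,h,a=h,w,a+90
    return np.round([x,y,w,h],1).tolist(), round(float(np.deg2rad((a+90)%180-90)),3)
def go(dx,dy,dz):
    "world shift (mm) -> tool shift as fraction of full scale"
    s=telemetry.sense(); return np.round(Ro.from_rotvec(s["eef_rot"]).inv().apply([dx,dy,dz])/500,4)
E
python3 - <<'E'
from h import *
p=cv2.imread("pics/top0.png"); d=np.load("pics/top0.npy")
print("tcp px",proj("top",[289,609.4,225.6]))
hsv=cv2.cvtColor(p,cv2.COLOR_BGR2HSV)
for u,v in((165,186),(152,240),(100,150),(60,100),(285,215),(430,235),(120,108)): print((u,v),hsv[v,u])
m=(hsv[...,0]>105)&(hsv[...,0]<130)&(hsv[...,1]>140)&(hsv[...,2]<85)
for b,s,c in blobs(m,60): print(s,np.round(c,1),ray("top",c,5).round(0), outline("top",b,5))
a=cv2.resize(p[155:255,110:245],None,fx=5.9,fy=5.9,interpolation=cv2.INTER_CUBIC)
b=cv2.resize(p[155:255,255:390],None,fx=5.9,fy=5.9,interpolation=cv2.INTER_CUBIC)
cv2.imwrite("pics/c1.png",a); cv2.imwrite("pics/c2.png",b)
E
```

```text
tcp px [ 28.99168434 271.62768377]
(165, 186) [116 200  60]
(152, 240) [116 185  62]
(100, 150) [ 0  7 37]
(60, 100) [109  95 124]
(285, 215) [109  48  58]
(430, 235) [135  18  28]
(120, 108) [120  11  23]
[102  73  11  13  72] [107.6  79.3] [871. 606.   5.] ([870.2, 605.5, 37.2, 19.1], 0.721)
[155 168  33  26 276] [172.2 181.3] [593. 371.   5.] ([595.1, 374.5, 82.4, 49.9], 1.344)
[157 223  20  24 161] [167.9 234.9] [442. 358.   5.] ([443.0, 369.1, 56.3, 50.4], -1.08)
[143 226  19  24 141] [150. 238.] [428. 405.   5.] ([430.0, 392.7, 52.7, 50.4], -1.085)
[ 43 283  18  42 405] [ 51.4 307.3] [213. 632.   5.] ([218.4, 637.0, 110.0, 37.0], 0.351)
```

View pics/c1.png

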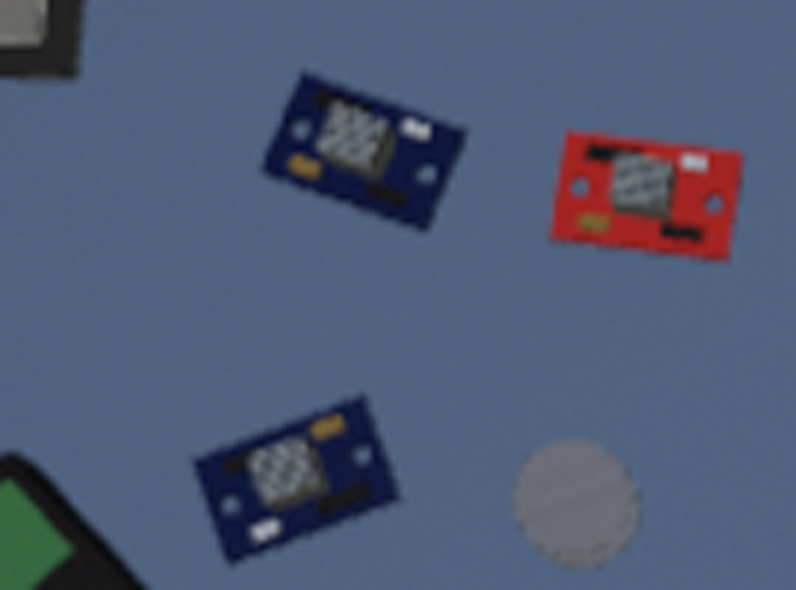

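View pics/c2.png

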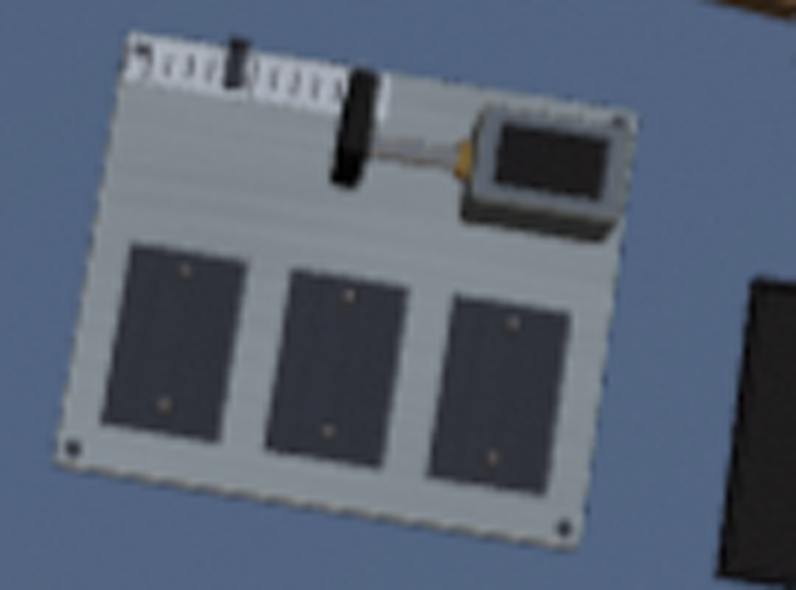

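Candidates for the boards are blue A at (172,181), blue B at (160,236), red at (220,188), yellow at (190,289) and the dark pocket pads on the rig. The close crop confirms A and B are the dark blue boards with finned sinks and two holes. Red and yellow are look-alikes. The rig shows three pin pairs, the black handle near (315,177) and the marker near (295,165).

```bash
cat > boards.py <<'E'
from h import *
def find_boards(p):
    hsv=cv2.cvtColor(p,cv2.COLOR_BGR2HSV)
    m=((hsv[...,0]>105)&(hsv[...,0]<130)&(hsv[...,1]>140)&(hsv[...,2]<85)).astype(np.uint8)
    m=cv2.morphologyEx(m,cv2.MORPH_CLOSE,cv2.getStructuringElement(cv2.MORPH_ELLIPSE,(13,13)))
    return [(s,c,outline("top",b,5)) for b,s,c in blobs(m,200)]
E
python3 - <<'E'
from boards import *
p=cv2.imread("pics/top0.png"); hsv=cv2.cvtColor(p,cv2.COLOR_BGR2HSV)
for s,c,o in find_boards(p): print("board",np.round(c,1),o)
o2=lambda x,x0,y0:np.array([(x[0]+.5)/5.9-.5+x0,(x[1]+.5)/5.9-.5+y0])
pins=[[(185,270),(165,405)],[(349,296),(328,431)],[(513,322),(491,457)]]
for a,b in pins:
    A,B=[ray("top",o2(q,255,155),26)[:2] for q in(a,b)]
    print("pins",A.round(1),B.round(1),"mid",((A+B)/2).round(1),"len",np.linalg.norm(A-B).round(1),"ang",np.arctan2(*(A-B)[::-1]).round(3))
for q in [((303,130),(427,174)),((231,505),(363,456))]:
    A,B=[ray("top",o2(x,110,155),2.5)[:2] for x in q]; print("holes mid",((A+B)/2).round(1),np.linalg.norm(A-B).round(1),np.arctan2(*(A-B)[::-1]).round(3))
sub=np.zeros(p.shape[:2],bool); sub[185:250,260:365]=1
gr=(hsv[...,2]<85)&(hsv[...,1]<90)&sub
for b,s,c in blobs(gr,100): print("pad",np.round(c,1),outline("top",b,12))
sub[:]=0; sub[150:200,255:330]=1
for b,s,c in blobs((hsv[...,2]<50)&sub,8): print("dark",s,np.round(c,1),"z95",outline("top",b,95),"z30",outline("top",b,30))
sub[:]=0; sub[195:275,370:490]=1
for b,s,c in blobs((hsv[...,2]<60)&(hsv[...,1]<120)&sub,300): print("tray",np.round(c,1),outline("top",b,14))
rig=(hsv[...,1]<70)&(hsv[...,2]>90); sub[:]=0; sub[155:255,255:375]=1
for b,s,c in blobs(rig&sub,800): print("rig",s,outline("top",b,12))
E
```

```text
board [171.1 180.3] ([595.1, 374.5, 82.4, 49.9], 1.344)
board [159.6 235.9] ([436.9, 380.2, 81.7, 50.4], -1.075)
board [ 51.  307.4] ([218.4, 637.0, 110.0, 37.0], 0.351)
pins [572.6  50.7] [508.6  52.3] mid [540.6  51.5] len 64.0 ang -0.024
pins [569.6 -25.6] [505.8 -23. ] mid [537.7 -24.3] len 63.9 ang -0.042
pins [ 566.8 -101.8] [502.9 -98. ] mid [534.8 -99.9] len 63.9 ang -0.059
holes mid [595.5 374.1] 63.1 1.347
holes mid [436.8 379.7] 64.1 2.059
pad [344.7 191.5] ([620.2, -107.0, 72.0, 19.2], 1.4)
pad [284.  212.7] ([541.1, 52.2, 85.3, 53.7], -0.045)
pad [311.5 217.2] ([537.9, -23.8, 84.8, 53.9], -0.044)
pad [339.  221.7] ([534.7, -99.7, 85.1, 54.0], -0.043)
dark [311 167   8  20  91] [314.6 176.5] z95 ([629.6, -16.7, 51.6, 12.8], -0.081) z30 ([648.1, -19.2, 54.0, 13.4], -0.081)
tray [429.7 234.8] ([529.1, -346.5, 275.7, 141.3], 1.538)
rig [ 264  160   99   89 4402] ([577.4, -25.4, 245.7, 212.5], 1.53)
```

Request:
{"fn": "step_arm", "kwargs": {
  "linear": [
    [0.093, 0.058, 0],
    [0.093, 0.058, 0],
    [0.093, 0.058, 0],
    [0.093, 0.058, 0],
    [0.093, 0.058, 0]
  ],
  "angular": [
    [0, 0, 0],
    [0, 0, 0],
    [0, 0, 0],
    [0, 0, 0],
    [0, 0, 0]
  ],
  "claw": [0.5, 0.5, 0.5, 0.5, 0.5]
}}

```text
time: 0.72
tool_pos: [437.7, 377.5, 226.3]
eef_rot: [3.065, -0.689, -0.0]
wrist_force: [1.1, 0.4, 1.1]
width: 65.4
grasp_force: 0.0
```

Request:
{"fn": "step_arm", "kwargs": {
  "linear": [
    [0, 0, 0.034],
    [0, 0, 0.034],
    [0, 0, 0.034],
    [0, 0, 0.034],
    [0, 0, 0.034]
  ],
  "angular": [
    [0, 0, 0.84],
    [0, 0, 0.84],
    [0, 0, 0.84],
    [0, 0, 0.84],
    [0, 0, 0.85]
  ],
  "claw": [0.5, 0.5, 0.5, 0.5, 0.5]
}}

```text
time: 1.35
tool_pos: [437.0, 379.0, 140.7]
eef_rot: [2.695, -1.613, -0.0]
wrist_force: [0.0, -0.4, 0.3]
width: 65.6
grasp_force: 0.0
```

Request:
{"fn": "step_arm", "kwargs": {
  "linear": [
    [0, 0, 0],
    [0, 0, 0]
  ],
  "angular": [
    [0, 0, 0],
    [0, 0, 0]
  ],
  "claw": [0.5, 0.5]
}}

```text
time: 1.6
tool_pos: [437.4, 379.5, 142.0]
eef_rot: [-2.701, 1.603, -0.0]
wrist_force: [-0.5, 0.4, -0.8]
width: 65.9
grasp_force: 0.0
```

```bash
cat >> h.py <<'E'
def st():
    s=telemetry.sense(); x=Ro.from_rotvec(s["eef_rot"]).as_matrix()
    print("t",round(s["time"],2),"tcp",s["tool_pos"].round(1),"yaw",np.arctan2(x[1,0],x[0,0]).round(3),"tilt",np.arccos(-x[2,2]).round(3),"w",round(s["width"],1),"F",s["wrist_force"].round(1),"gf",round(s["grasp_force"],1),"q6",s["joint_pos"][5].round(2))
    return s,np.arctan2(x[1,0],x[0,0])
def to(x,y,z,yaw):
    s,a=st(); d=np.array([x,y,z])-s["tool_pos"]
    c=np.array([np.cos(yaw),np.sin(yaw)]); e=np.array([np.sin(yaw),-np.cos(yaw)])
    w=(yaw-a+np.pi)%(2*np.pi)-np.pi
    print("shift now-frame",go(*d),"in final-frame",np.round([d[:2]@c/500,d[:2]@e/500,-d[2]/500],4),"rz units",round(-w/.15,2))
E
python3 -c "
from h import *
to(436.9,379.8,60,-1.075)
p,d=snapshot('top');cv2.imwrite('pics/t1.png',p)
p,d=snapshot('side');cv2.imwrite('pics/s1.png',p)
from boards import *
print([b[2] for b in find_boards(cv2.imread('pics/t1.png'))])"
```

```text
t 1.6 tcp [437.4 379.5 142. ] yaw -1.071 tilt 0.0 w 65.9 F [-0.5  0.4 -0.8] gf 0.0 q6 -0.55
shift now-frame [-0.0011  0.0006  0.1641] in final-frame [-0.0011  0.0005  0.1641] rz units 0.02
[([595.1, 374.5, 82.3, 50.0], 1.341)]
```

Request:
{"fn": "step_arm", "kwargs": {
  "linear": [
    [0, 0, 0.08],
    [0, 0, 0.08],
    [0, 0, 0.06],
    [0, 0, 0.03],
    [0, 0, 0.012]
  ],
  "angular": [
    [0, 0, 0],
    [0, 0, 0],
    [0, 0, 0],
    [0, 0, 0],
    [0, 0, 0]
  ],
  "claw": [0.5, 0.5, 0.5, 0.5, 0.5]
}}

```text
time: 2.33
tool_pos: [437.3, 379.4, 10.4]
eef_rot: [2.7, -1.607, 0.0]
wrist_force: [0.4, -0.1, 0.8]
width: 65.9
grasp_force: 0.0
```

Request:
{"fn": "step_arm", "kwargs": {
  "linear": [
    [0, 0, 0],
    [0, 0, 0],
    [0, 0, 0],
    [0, 0, 0],
    [0, 0, 0]
  ],
  "angular": [
    [0, 0, 0],
    [0, 0, 0],
    [0, 0, 0],
    [0, 0, 0],
    [0, 0, 0]
  ],
  "claw": [0.2, -1, -1, -1, -1]
}}

```text
time: 2.95
tool_pos: [437.2, 379.2, 10.8]
eef_rot: [-2.699, 1.607, 0.0]
wrist_force: [-1.4, 0.4, 4.1]
width: 22.4
grasp_force: 30.0
```

Request:
{"fn": "step_arm", "kwargs": {
  "linear": [
    [0, 0, 0],
    [0, 0, 0]
  ],
  "angular": [
    [0, 0, 0],
    [0, 0, 0]
  ],
  "claw": [-1, -1]
}}

```text
time: 3.2
tool_pos: [437.1, 379.2, 10.8]
eef_rot: [-2.699, 1.607, -0.0]
wrist_force: [-1.9, -0.4, 4.7]
width: 21.8
grasp_force: 30.0
```

Request:
{"fn": "step_arm", "kwargs": {
  "linear": [
    [0, 0, 0],
    [0, 0, 0],
    [0, 0, 0],
    [0, 0, 0],
    [0, 0, 0]
  ],
  "angular": [
    [0, 0, 0],
    [0, 0, 0],
    [0, 0, 0],
    [0, 0, -0.74],
    [0, 0, -0.97]
  ],
  "claw": [0.4, 0.4, 0.4, 0.4, 0.4]
}}

```text
time: 3.82
tool_pos: [437.2, 379.2, 10.5]
eef_rot: [2.885, -1.243, -0.0]
wrist_force: [-0.3, -0.2, 0.4]
width: 60.8
grasp_force: 0.0
```

Request:
{"fn": "step_arm", "kwargs": {
  "linear": [
    [0, 0, 0],
    [0, 0, 0],
    [0, 0, 0],
    [0, 0, 0],
    [0, 0, 0]
  ],
  "angular": [
    [0, 0, -0.97],
    [0, 0, -0.97],
    [0, 0, -0.97],
    [0, 0, -0.97],
    [0, 0, -0.97]
  ],
  "claw": [0.4, 0.4, 0.4, 0.4, 0.4]
}}

```text
time: 4.45
tool_pos: [437.2, 379.2, 10.5]
eef_rot: [3.139, -0.134, -0.0]
wrist_force: [-0.1, 0.2, 0.1]
width: 61.4
grasp_force: 0.0
```

Request:
{"fn": "step_arm", "kwargs": {
  "linear": [
    [0, 0, 0],
    [0, 0, 0],
    [0, 0, 0],
    [0, 0, 0],
    [0, 0, 0]
  ],
  "angular": [
    [0, 0, -0.97],
    [0, 0, -0.97],
    [0, 0, -0.97],
    [0, 0, -1.0],
    [0, 0, 0]
  ],
  "claw": [0.4, 0.4, 0.4, 0.4, 0.4]
}}

```text
time: 5.08
tool_pos: [437.2, 379.2, 10.5]
eef_rot: [3.046, 0.77, -0.0]
wrist_force: [0.6, -0.5, -0.5]
width: 61.3
grasp_force: 0.0
```

Request:
{"fn": "step_arm", "kwargs": {
  "linear": [
    [0, 0, 0],
    [0, 0, 0],
    [0, 0, 0],
    [0, 0, 0],
    [0, 0, 0]
  ],
  "angular": [
    [0, 0, 0],
    [0, 0, 0],
    [0, 0, 0],
    [0, 0, 0],
    [0, 0, 0]
  ],
  "claw": [0, -1, -1, -1, -1]
}}

```text
time: 5.7
tool_pos: [437.2, 379.3, 10.6]
eef_rot: [-3.045, -0.771, -0.0]
wrist_force: [-0.4, -0.3, 0.3]
width: 26.2
grasp_force: 30.0
```

Request:
{"fn": "step_arm", "kwargs": {
  "linear": [
    [0, 0, 0],
    [0, 0, 0]
  ],
  "angular": [
    [0, 0, 0],
    [0, 0, 0]
  ],
  "claw": [-1, -1]
}}

```text
time: 5.95
tool_pos: [437.1, 379.3, 10.6]
eef_rot: [-3.045, -0.771, -0.0]
wrist_force: [-0.5, -0.4, 0.1]
width: 25.8
grasp_force: 30.0
```

```bash
python3 -c "
from h import *
st()"
```

```text
t 5.95 tcp [437.1 379.3  10.6] yaw 0.496 tilt 0.0 w 25.8 F [-0.5 -0.4  0.1] gf 30.0 q6 1.01
```

Request:
{"fn": "step_arm", "kwargs": {
  "linear": [
    [0, 0, 0],
    [0, 0, 0],
    [0, 0, -0.08],
    [0, 0, -0.08],
    [0, 0, -0.08]
  ],
  "angular": [
    [0, 0, 0],
    [0, 0, 0],
    [0, 0, 0],
    [0, 0, 0],
    [0, 0, 0]
  ],
  "claw": [0.4, 0.4, 0.4, 0.4, 0.4]
}}

```text
time: 6.58
tool_pos: [437.0, 379.0, 131.8]
eef_rot: [3.045, 0.771, -0.0]
wrist_force: [1.4, 0.4, -0.7]
width: 61.0
grasp_force: 0.0
```

Request:
{"fn": "step_arm", "kwargs": {
  "linear": [
    [0.068, 0.04, 0],
    [0.068, 0.04, 0],
    [0.068, 0.04, 0],
    [0.069, 0.039, 0],
    [0, 0, 0]
  ],
  "angular": [
    [0, 0, 0],
    [0, 0, 0],
    [0, 0, 0],
    [0, 0, 0],
    [0, 0, 0.96]
  ],
  "claw": [0.4, 0.4, 0.4, 0.4, 0.4]
}}

```text
time: 7.2
tool_pos: [597.3, 373.5, 129.4]
eef_rot: [3.094, 0.543, -0.001]
wrist_force: [-1.2, -0.9, 0.2]
width: 61.4
grasp_force: 0.0
```

Request:
{"fn": "step_arm", "kwargs": {
  "linear": [
    [0, 0, 0],
    [0, 0, 0],
    [0, 0, 0],
    [0, 0, 0],
    [0, 0, 0]
  ],
  "angular": [
    [0, 0, 0.96],
    [0, 0, 0.97],
    [0, 0, 0.97],
    [0, 0, 0.97],
    [0, 0, 0]
  ],
  "claw": [0.4, 0.4, 0.4, 0.4, 0.4]
}}

```text
time: 7.82
tool_pos: [595.0, 374.2, 130.4]
eef_rot: [3.121, -0.356, -0.0]
wrist_force: [0.6, 0.1, 0.0]
width: 61.4
grasp_force: 0.0
```

```bash
python3 -c "
from boards import *
to(595.1,374.3,10.5,-.228)
for i in range(3):
    p,d=snapshot('top'); print([b[2] for b in find_boards(p)])
cv2.imwrite('pics/t2.png',p)
st()"
```

```text
t 7.83 tcp [595.  374.2 130.4] yaw -0.227 tilt 0.0 w 61.4 F [0.6 0.1 0. ] gf 0.0 q6 0.51
shift now-frame [ 0.0003 -0.0003  0.2398] in final-frame [ 2.000e-04 -2.000e-04  2.398e-01] rz units 0.0
[([592.3, 374.9, 83.0, 45.6], 1.309), ([438.2, 379.9, 81.4, 50.2], -1.082), ([235.3, 643.2, 145.0, 37.1], 0.351)]
[([592.3, 374.9, 83.0, 45.6], 1.309), ([438.3, 380.0, 81.4, 50.2], -1.078), ([235.4, 642.9, 145.0, 37.7], 0.352)]
[([592.5, 375.5, 84.2, 45.6], 1.309), ([438.3, 380.0, 81.4, 50.2], -1.078), ([235.4, 643.1, 145.0, 36.6], 0.352)]
t 7.97 tcp [595.  374.3 130.5] yaw -0.225 tilt 0.0 w 61.2 F [-0.1  0.4 -0.2] gf 0.0 q6 0.51
```

Request:
{"fn": "step_arm", "kwargs": {
  "linear": [
    [-0.0017, 0.0016, 0.08],
    [0, 0, 0.08],
    [0, 0, 0.05],
    [0, 0, 0.03],
    [0, 0, 0]
  ],
  "angular": [
    [0, 0, 0],
    [0, 0, 0],
    [0, 0, 0],
    [0, 0, 0],
    [0, 0, 0]
  ],
  "claw": [0.4, 0.4, 0.4, 0.4, 0.1]
}}

```text
time: 8.6
tool_pos: [593.7, 373.4, 9.7]
eef_rot: [3.12, -0.356, -0.002]
wrist_force: [0.9, 0.4, 0.0]
width: 55.9
grasp_force: 0.0
```

Request:
{"fn": "step_arm", "kwargs": {
  "linear": [
    [0, 0, 0],
    [0, 0, 0],
    [0, 0, 0],
    [0, 0, 0],
    [0, 0, 0]
  ],
  "angular": [
    [0, 0, 0],
    [0, 0, 0],
    [0, 0, 0],
    [0, 0, 0],
    [0, 0, 0]
  ],
  "claw": [-1, -1, -1, -1, -1]
}}

```text
time: 9.22
tool_pos: [594.3, 374.0, 11.4]
eef_rot: [-3.121, 0.357, -0.001]
wrist_force: [-2.1, -0.6, 6.3]
width: 26.0
grasp_force: 30.0
```

Request:
{"fn": "step_arm", "kwargs": {
  "linear": [
    [0, 0, 0],
    [0, 0, 0],
    [0, 0, 0],
    [0, 0, 0],
    [0, 0, 0]
  ],
  "angular": [
    [0, 0, 0],
    [0, 0, 0],
    [0, 0, -0.77],
    [0, 0, -0.97],
    [0, 0, -0.97]
  ],
  "claw": [0.4, 0.4, 0.4, 0.4, 0.4]
}}

```text
time: 9.85
tool_pos: [593.9, 373.6, 10.2]
eef_rot: [3.128, 0.287, -0.001]
wrist_force: [0.3, -0.4, 0.0]
width: 61.0
grasp_force: 0.0
```

Request:
{"fn": "step_arm", "kwargs": {
  "linear": [
    [0, 0, 0],
    [0, 0, 0],
    [0, 0, 0],
    [0, 0, 0],
    [0, 0, 0]
  ],
  "angular": [
    [0, 0, -0.97],
    [0, 0, -0.97],
    [0, 0, -0.97],
    [0, 0, -0.97],
    [0, 0, -0.97]
  ],
  "claw": [0.4, 0.4, 0.4, 0.4, 0.4]
}}

```text
time: 10.48
tool_pos: [593.9, 373.6, 10.2]
eef_rot: [2.822, 1.381, -0.001]
wrist_force: [0.1, -0.1, -0.4]
width: 60.8
grasp_force: 0.0
```

Request:
{"fn": "step_arm", "kwargs": {
  "linear": [
    [0, 0, 0],
    [0, 0, 0],
    [0, 0, 0],
    [0, 0, 0],
    [0, 0, 0]
  ],
  "angular": [
    [0, 0, -0.97],
    [0, 0, -0.97],
    [0, 0, -0.97],
    [0, 0, 0],
    [0, 0, 0]
  ],
  "claw": [0.4, 0.4, 0.4, 0, -1]
}}

```text
time: 11.1
tool_pos: [594.0, 373.7, 10.3]
eef_rot: [2.463, 1.95, -0.0]
wrist_force: [-0.0, 0.9, 0.5]
width: 46.6
grasp_force: 0.0
```

Request:
{"fn": "step_arm", "kwargs": {
  "linear": [
    [0, 0, 0],
    [0, 0, 0],
    [0, 0, 0],
    [0, 0, 0],
    [0, 0, 0]
  ],
  "angular": [
    [0, 0, 0],
    [0, 0, 0],
    [0, 0, 0],
    [0, 0, 0],
    [0, 0, 0]
  ],
  "claw": [-1, -1, -1, -1, -1]
}}

```text
time: 11.72
tool_pos: [594.1, 373.8, 10.6]
eef_rot: [-2.46, -1.953, -0.0]
wrist_force: [-0.3, 0.2, -0.3]
width: 21.9
grasp_force: 30.0
```

```bash
python3 -c "
from h import *
st()"
```

```text
t 11.72 tcp [594.1 373.8  10.6] yaw 1.342 tilt 0.0 w 21.9 F [-0.3  0.2 -0.3] gf 30.0 q6 2.07
```

Request:
{"fn": "step_arm", "kwargs": {
  "linear": [
    [0, 0, -0.06],
    [0, 0, -0.08],
    [0, 0, -0.08],
    [-0.1089, 0.0068, 0],
    [-0.1089, 0.0068, 0]
  ],
  "angular": [
    [0, 0, 0],
    [0, 0, 0],
    [0, 0, 0],
    [0, 0, 0],
    [0, 0, 0]
  ],
  "claw": [-1, -1, -1, -1, -1]
}}

```text
time: 12.35
tool_pos: [575.5, 265.3, 120.8]
eef_rot: [-2.459, -1.955, -0.001]
wrist_force: [0.7, -0.1, -1.0]
width: 21.7
grasp_force: 30.0
```

Request:
{"fn": "step_arm", "kwargs": {
  "linear": [
    [-0.1089, 0.0068, 0],
    [-0.1089, 0.0068, 0],
    [-0.1089, 0.0068, 0],
    [-0.1089, 0.0068, 0],
    [0, 0, 0]
  ],
  "angular": [
    [0, 0, 0],
    [0, 0, 0],
    [0, 0, 0],
    [0, 0, 0],
    [0, 0, 0.92]
  ],
  "claw": [-1, -1, -1, -1, -1]
}}

```text
time: 12.98
tool_pos: [538.5, 47.7, 120.7]
eef_rot: [-2.594, -1.771, 0.001]
wrist_force: [0.2, -0.0, -0.2]
width: 21.8
grasp_force: 30.0
```

Request:
{"fn": "step_arm", "kwargs": {
  "linear": [
    [0, 0, 0],
    [0, 0, 0],
    [0, 0, 0],
    [0, 0, 0],
    [0, 0, 0]
  ],
  "angular": [
    [0, 0, 0.92],
    [0, 0, 0.92],
    [0, 0, 0.92],
    [0, 0, 0.92],
    [0, 0, 0.92]
  ],
  "claw": [-1, -1, -1, -1, -1]
}}

```text
time: 13.6
tool_pos: [539.7, 50.9, 120.6]
eef_rot: [-3.04, -0.792, 0.0]
wrist_force: [0.6, -0.0, -0.5]
width: 21.9
grasp_force: 30.0
```

Request:
{"fn": "step_arm", "kwargs": {
  "linear": [
    [0, 0, 0],
    [0, 0, 0],
    [0, 0, 0],
    [0, 0, 0],
    [0, 0, 0]
  ],
  "angular": [
    [0, 0, 0.92],
    [0, 0, 0.92],
    [0, 0, 0.92],
    [0, 0, 0.95],
    [0, 0, 0]
  ],
  "claw": [-1, -1, -1, -1, -1]
}}

```text
time: 14.22
tool_pos: [539.7, 50.9, 120.5]
eef_rot: [-3.141, 0.065, 0.0]
wrist_force: [-0.5, 0.0, -0.0]
width: 21.9
grasp_force: 30.0
```

Request:
{"fn": "step_arm", "kwargs": {
  "linear": [
    [0, 0, 0],
    [0, 0, 0]
  ],
  "angular": [
    [0, 0, 0],
    [0, 0, 0]
  ],
  "claw": [-1, -1]
}}

```text
time: 14.48
tool_pos: [539.8, 50.9, 120.5]
eef_rot: [-3.141, 0.064, 0.0]
wrist_force: [0.1, -0.1, -0.6]
width: 21.7
grasp_force: 30.0
```

```bash
python3 -c "
from h import *
to(539.8,51.1,45,-.043)
p,d=snapshot('side');cv2.imwrite('pics/s2.png',cv2.resize(p[170:310,220:400],None,fx=4,fy=4,interpolation=cv2.INTER_CUBIC))
p,d=snapshot('top');cv2.imwrite('pics/t3.png',p)"
```

```text
t 14.47 tcp [539.8  50.9 120.5] yaw -0.041 tilt 0.0 w 21.7 F [ 0.1 -0.1 -0.6] gf 30.0 q6 1.07
shift now-frame [-1.000e-04 -4.000e-04  1.511e-01] in final-frame [-1.000e-04 -4.000e-04  1.511e-01] rz units 0.02
```

View pics/s2.png

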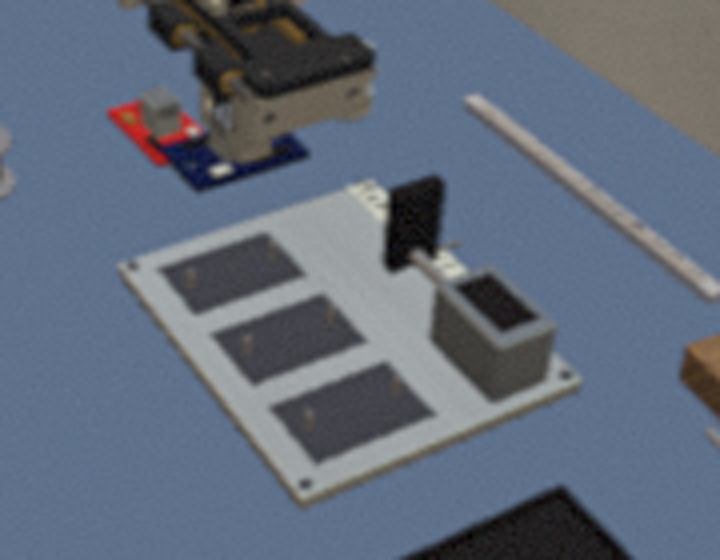

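Picture s2 shows blue board A held level above the rig near (235,155), with the pins of the three nests free.

Request:
{"fn": "step_arm", "kwargs": {
  "linear": [
    [0, 0, 0.06],
    [0, 0, 0.05],
    [0, 0, 0.035],
    [0, 0, 0.015],
    [0, 0, 0]
  ],
  "angular": [
    [0, 0, 0],
    [0, 0, 0],
    [0, 0, 0],
    [0, 0, 0],
    [0, 0, 0]
  ],
  "claw": [-1, -1, -1, -1, -1]
}}

```text
time: 15.2
tool_pos: [539.8, 50.8, 40.4]
eef_rot: [3.14, -0.066, -0.001]
wrist_force: [-0.1, 0.1, -1.2]
width: 21.7
grasp_force: 30.0
```

Request:
{"fn": "step_arm", "kwargs": {
  "linear": [
    [0, 0, 0.004],
    [0, 0, 0.004],
    [0, 0, 0]
  ],
  "angular": [
    [0, 0, 0],
    [0, 0, 0],
    [0, 0, 0]
  ],
  "claw": [-1, -1, -1]
}}

```text
time: 15.58
tool_pos: [539.9, 50.9, 36.8]
eef_rot: [-3.141, 0.066, -0.001]
wrist_force: [-0.2, 0.2, -1.9]
width: 21.8
grasp_force: 30.0
```

```bash
python3 -c "
from h import *
s,_=st(); print(s['torque'].round(2))"
```

```text
t 15.57 tcp [539.9  50.9  36.8] yaw -0.042 tilt 0.0 w 21.8 F [-0.2  0.2 -1.9] gf 30.0 q6 1.07
[-0.   -0.   -0.05]
```

Request:
{"fn": "step_arm", "kwargs": {
  "linear": [
    [0, 0, 0.005],
    [0, 0, 0.005],
    [0, 0, 0]
  ],
  "angular": [
    [0, 0, 0],
    [0, 0, 0],
    [0, 0, 0]
  ],
  "claw": [-1, -1, -1]
}}

```text
time: 15.95
tool_pos: [539.7, 50.8, 31.3]
eef_rot: [3.141, -0.066, -0.001]
wrist_force: [-0.7, 0.3, -1.1]
width: 21.5
grasp_force: 30.0
```

```bash
python3 -c "
from h import *
s,_=st(); print(s['torque'].round(2))"
```

```text
t 15.95 tcp [539.7  50.8  31.3] yaw -0.042 tilt 0.001 w 21.5 F [-0.7  0.3 -1.1] gf 30.0 q6 1.07
[-0.11 -0.04 -0.05]
```

Request:
{"fn": "step_arm", "kwargs": {
  "linear": [
    [0, 0, 0.005],
    [0, 0, 0.005],
    [0, 0, 0.005],
    [0, 0, 0.002],
    [0, 0, 0]
  ],
  "angular": [
    [0, 0, 0],
    [0, 0, 0],
    [0, 0, 0],
    [0, 0, 0],
    [0, 0, 0]
  ],
  "claw": [-1, -1, -1, -1, -1]
}}

```text
time: 16.58
tool_pos: [539.8, 50.9, 22.9]
eef_rot: [3.141, -0.066, -0.0]
wrist_force: [0.1, -0.7, 0.7]
width: 21.5
grasp_force: 30.0
```

```bash
python3 -c "
from h import *
s,_=st(); print(s['torque'].round(2))"
```

```text
t 16.57 tcp [539.8  50.9  22.9] yaw -0.042 tilt 0.0 w 21.5 F [ 0.1 -0.7  0.7] gf 30.0 q6 1.07
[-0.06  0.01 -0.07]
```

Request:
{"fn": "step_arm", "kwargs": {
  "linear": [
    [0, 0, 0],
    [0, 0, 0],
    [0, 0, -0.04],
    [0, 0, -0.08],
    [0, 0, -0.08]
  ],
  "angular": [
    [0, 0, 0],
    [0, 0, 0],
    [0, 0, 0],
    [0, 0, 0],
    [0, 0, 0]
  ],
  "claw": [0.1, 0.1, 0.1, 0.4, 0.4]
}}

```text
time: 17.2
tool_pos: [539.7, 50.8, 124.1]
eef_rot: [3.141, -0.066, -0.001]
wrist_force: [0.1, 0.2, 0.4]
width: 59.5
grasp_force: 0.0
```

Request:
{"fn": "step_arm", "kwargs": {
  "linear": [
    [-0.0332, -0.0925, 0],
    [-0.0332, -0.0925, 0],
    [-0.0332, -0.0925, 0],
    [-0.0332, -0.0925, 0],
    [-0.0332, -0.0925, 0]
  ],
  "angular": [
    [0, 0, 0],
    [0, 0, 0],
    [0, 0, 0],
    [0, 0, 0],
    [0, 0, 0]
  ],
  "claw": [0.4, 0.4, 0.4, 0.4, 0.4]
}}

```text
time: 17.82
tool_pos: [466.1, 287.0, 123.4]
eef_rot: [-3.14, 0.066, -0.001]
wrist_force: [0.5, 0.1, 0.7]
width: 61.3
grasp_force: 0.0
```

```bash
python3 -c "
from boards import *
st()
p,d=snapshot('top');cv2.imwrite('pics/t4.png',p); print([b[2] for b in find_boards(p)])
a=cv2.resize(p[155:255,110:390],None,fx=2.8,fy=2.8,interpolation=cv2.INTER_CUBIC);cv2.imwrite('pics/t4c.png',a)
"
```

```text
t 17.82 tcp [466.1 287.  123.4] yaw -0.042 tilt 0.001 w 61.3 F [0.5 0.1 0.7] gf 0.0 q6 0.62
[([543.2, 52.3, 81.9, 49.7], -0.038), ([438.5, 380.0, 81.3, 50.4], -1.075), ([218.7, 636.9, 109.4, 36.7], 0.352)]
```

View pics/t4c.png

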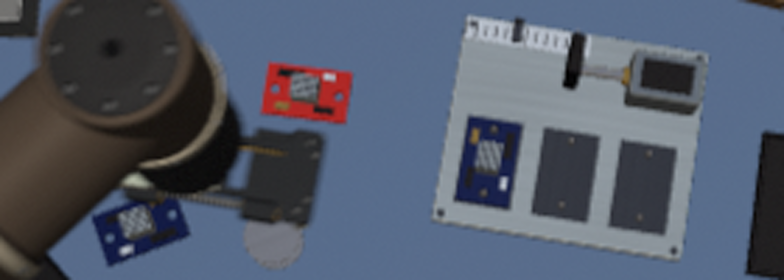

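Request:
{"fn": "step_arm", "kwargs": {
  "linear": [
    [-0.0332, -0.0925, 0],
    [-0.0332, -0.0925, 0],
    [0, 0, 0],
    [0, 0, 0],
    [0, 0, 0]
  ],
  "angular": [
    [0, 0, 0],
    [0, 0, 0],
    [0, 0, 0.98],
    [0, 0, 0.98],
    [0, 0, 0.98]
  ],
  "claw": [0.4, 0.4, 0.4, 0.4, 0.4]
}}

```text
time: 18.5
tool_pos: [437.3, 379.4, 123.1]
eef_rot: [3.049, -0.758, -0.0]
wrist_force: [-0.0, -0.4, -0.7]
width: 61.4
grasp_force: 0.0
```

Request:
{"fn": "step_arm", "kwargs": {
  "linear": [
    [0, 0, 0],
    [0, 0, 0],
    [0, 0, 0],
    [0, 0, 0],
    [0, 0, 0]
  ],
  "angular": [
    [0, 0, 0.98],
    [0, 0, 0.98],
    [0, 0, 0.98],
    [0, 0, 1.0],
    [0, 0, 0]
  ],
  "claw": [0.4, 0.4, 0.4, 0.4, 0.4]
}}

```text
time: 19.12
tool_pos: [437.5, 379.2, 123.1]
eef_rot: [-2.7, 1.606, 0.0]
wrist_force: [-0.1, 0.3, -0.4]
width: 61.3
grasp_force: 0.0
```

```bash
python3 -c "
from h import *
to(437.2,379.2,10.5,-1.075)"
```

```text
t 19.12 tcp [437.5 379.2 123.1] yaw -1.073 tilt 0.0 w 61.3 F [-0.1  0.3 -0.4] gf 0.0 q6 -0.55
shift now-frame [-2.000e-04  6.000e-04  2.253e-01] in final-frame [-2.000e-04  6.000e-04  2.253e-01] rz units 0.01
```

Request:
{"fn": "step_arm", "kwargs": {
  "linear": [
    [0, 0.0006, 0.08],
    [0, 0, 0.08],
    [0, 0, 0.04],
    [0, 0, 0.025],
    [0, 0, 0]
  ],
  "angular": [
    [0, 0, 0],
    [0, 0, 0],
    [0, 0, 0],
    [0, 0, 0],
    [0, 0, 0]
  ],
  "claw": [0.4, 0.4, 0.4, 0.4, 0]
}}

```text
time: 19.75
tool_pos: [437.1, 378.9, 10.0]
eef_rot: [2.699, -1.605, 0.0]
wrist_force: [0.2, -0.5, 0.4]
width: 55.7
grasp_force: 0.0
```

Request:
{"fn": "step_arm", "kwargs": {
  "linear": [
    [0, 0, 0],
    [0, 0, 0],
    [0, 0, 0],
    [0, 0, 0],
    [0, 0, 0]
  ],
  "angular": [
    [0, 0, 0],
    [0, 0, 0],
    [0, 0, 0],
    [0, 0, 0],
    [0, 0, 0]
  ],
  "claw": [-1, -1, -1, -1, -1]
}}

```text
time: 20.38
tool_pos: [437.3, 379.4, 11.1]
eef_rot: [-2.699, 1.607, -0.0]
wrist_force: [-1.6, -0.5, 5.4]
width: 21.4
grasp_force: 30.0
```

Request:
{"fn": "step_arm", "kwargs": {
  "linear": [
    [0, 0, -0.06],
    [0, 0, -0.08],
    [0, 0, -0.085],
    [0.104, 0.032, 0],
    [0.104, 0.032, 0]
  ],
  "angular": [
    [0, 0, 0],
    [0, 0, 0],
    [0, 0, 0],
    [0, 0, 0],
    [0, 0, 0]
  ],
  "claw": [-1, -1, -1, -1, -1]
}}

```text
time: 21.0
tool_pos: [458.5, 271.6, 123.3]
eef_rot: [-2.7, 1.605, 0.0]
wrist_force: [1.1, 0.5, -0.6]
width: 21.6
grasp_force: 30.0
```

Request:
{"fn": "step_arm", "kwargs": {
  "linear": [
    [0.104, 0.032, 0],
    [0.104, 0.032, 0],
    [0.104, 0.032, 0],
    [0.104, 0.032, 0],
    [0.104, 0.032, 0]
  ],
  "angular": [
    [0, 0, 0],
    [0, 0, 0],
    [0, 0, 0],
    [0, 0, 0],
    [0, 0, 0]
  ],
  "claw": [-1, -1, -1, -1, -1]
}}

```text
time: 21.62
tool_pos: [512.1, 4.0, 123.0]
eef_rot: [-2.699, 1.607, -0.0]
wrist_force: [0.4, 0.3, -0.7]
width: 21.7
grasp_force: 30.0
```

Request:
{"fn": "step_arm", "kwargs": {
  "linear": [
    [0.104, 0.032, 0],
    [0.104, 0.032, 0],
    [0, 0, 0],
    [0, 0, 0],
    [0, 0, 0]
  ],
  "angular": [
    [0, 0, 0],
    [0, 0, 0],
    [0, 0, -0.98],
    [0, 0, -0.98],
    [0, 0, -0.98]
  ],
  "claw": [-1, -1, -1, -1, -1]
}}

```text
time: 22.25
tool_pos: [533.2, -101.4, 122.6]
eef_rot: [2.987, -0.972, -0.001]
wrist_force: [0.0, 0.2, -0.6]
width: 21.8
grasp_force: 30.0
```

Request:
{"fn": "step_arm", "kwargs": {
  "linear": [
    [0, 0, 0],
    [0, 0, 0],
    [0, 0, 0],
    [0, 0, 0],
    [0, 0, 0]
  ],
  "angular": [
    [0, 0, -0.98],
    [0, 0, -0.98],
    [0, 0, -0.98],
    [0, 0, -1.0],
    [0, 0, 0]
  ],
  "claw": [-1, -1, -1, -1, -1]
}}

```text
time: 22.88
tool_pos: [533.3, -101.0, 122.8]
eef_rot: [-3.141, 0.068, 0.001]
wrist_force: [0.8, 0.6, -0.4]
width: 21.6
grasp_force: 30.0
```

```bash
python3 -c "
from h import *
to(533.5,-100.8,40,-.042)"
```

```text
t 22.88 tcp [ 533.3 -101.   122.8] yaw -0.043 tilt 0.0 w 21.6 F [ 0.8  0.6 -0.4] gf 30.0 q6 1.35
shift now-frame [ 0.0005 -0.0003  0.1656] in final-frame [ 0.0004 -0.0003  0.1656] rz units -0.01
```

Request:
{"fn": "step_arm", "kwargs": {
  "linear": [
    [0, 0, 0.06],
    [0, 0, 0.055],
    [0, 0, 0.035],
    [0, 0, 0.016],
    [0, 0, 0]
  ],
  "angular": [
    [0, 0, 0],
    [0, 0, 0],
    [0, 0, 0],
    [0, 0, 0],
    [0, 0, 0]
  ],
  "claw": [-1, -1, -1, -1, -1]
}}

```text
time: 23.5
tool_pos: [533.3, -101.0, 39.8]
eef_rot: [3.141, -0.069, -0.001]
wrist_force: [1.0, -0.3, -0.7]
width: 21.7
grasp_force: 30.0
```

Request:
{"fn": "step_arm", "kwargs": {
  "linear": [
    [0, 0, 0.005],
    [0, 0, 0.005],
    [0, 0, 0.004],
    [0, 0, 0.003],
    [0, 0, 0]
  ],
  "angular": [
    [0, 0, 0],
    [0, 0, 0],
    [0, 0, 0],
    [0, 0, 0],
    [0, 0, 0]
  ],
  "claw": [-1, -1, -1, -1, -1]
}}

```text
time: 24.12
tool_pos: [533.4, -101.0, 31.5]
eef_rot: [3.141, -0.067, -0.0]
wrist_force: [1.0, 0.4, -2.0]
width: 22.3
grasp_force: 30.0
```

```bash
python3 -c "
from h import *
s,_=st(); print(s['torque'].round(2))"
```

```text
t 24.12 tcp [ 533.4 -101.    31.5] yaw -0.042 tilt 0.0 w 22.3 F [ 1.   0.4 -2. ] gf 30.0 q6 1.35
[-0.05 -0.03  0.02]
```

Request:
{"fn": "step_arm", "kwargs": {
  "linear": [
    [0, 0, 0.005],
    [0, 0, 0.005],
    [0, 0, 0.005],
    [0, 0, 0.002],
    [0, 0, 0]
  ],
  "angular": [
    [0, 0, 0],
    [0, 0, 0],
    [0, 0, 0],
    [0, 0, 0],
    [0, 0, 0]
  ],
  "claw": [-1, -1, -1, -1, -1]
}}

```text
time: 24.75
tool_pos: [533.5, -101.0, 23.1]
eef_rot: [3.141, -0.066, -0.0]
wrist_force: [-0.6, 0.7, -0.1]
width: 21.8
grasp_force: 30.0
```

```bash
python3 -c "
from h import *
s,_=st(); print(s['torque'].round(2))"
```

```text
t 24.75 tcp [ 533.5 -101.    23.1] yaw -0.042 tilt 0.0 w 21.8 F [-0.6  0.7 -0.1] gf 30.0 q6 1.35
[0.03 0.18 0.01]
```

Request:
{"fn": "step_arm", "kwargs": {
  "linear": [
    [0, 0, 0],
    [0, 0, 0],
    [0, 0, -0.04],
    [0, 0, -0.08],
    [0, 0, -0.08]
  ],
  "angular": [
    [0, 0, 0],
    [0, 0, 0],
    [0, 0, 0],
    [0, 0, 0],
    [0, 0, 0]
  ],
  "claw": [0.1, 0.1, 0.1, 0.1, 0.1]
}}

```text
time: 25.38
tool_pos: [533.3, -101.0, 124.0]
eef_rot: [3.141, -0.066, -0.001]
wrist_force: [0.6, -0.4, 0.6]
width: 48.3
grasp_force: 0.0
```

```bash
python3 -c "
from h import *
st()
p,d=snapshot('side');cv2.imwrite('pics/s5.png',p)
q,d2=snapshot('top');cv2.imwrite('pics/t5.png',q)
t=cv2.imread('pics/t4.png')
a=cv2.resize(t[155:205,260:330],None,fx=8,fy=8,interpolation=cv2.INTER_CUBIC)
b=cv2.resize(p[205:275,285:355],None,fx=5.7142857,fy=5.7142857,interpolation=cv2.INTER_CUBIC)
c=np.zeros((400,560+400,3),np.uint8); c[:,:560]=a; c[:,560:]=b
cv2.imwrite('pics/c5.png',cv2.resize(c,(800,333)))
"
```

```text
t 25.38 tcp [ 533.3 -101.   124. ] yaw -0.042 tilt 0.001 w 48.3 F [ 0.6 -0.4  0.6] gf 0.0 q6 1.35
```

View pics/c5.png

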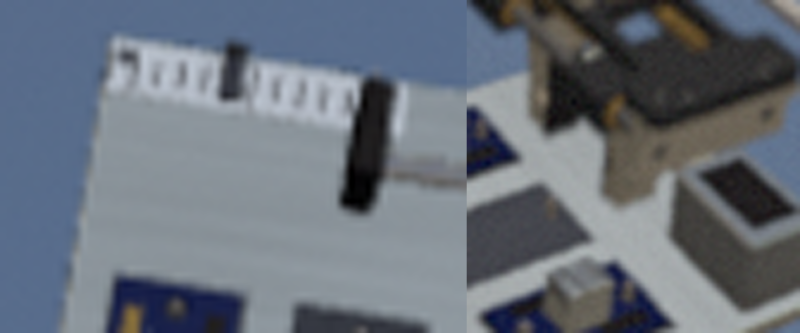

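```bash
cat >> h.py <<'E'
def cloud(n,d):
    m=M[n]; v,u=np.indices(d.shape); c=np.stack([(u-m["cx"])/m["fx"]*d,(v-m["cy"])/m["fy"]*d,d],-1)
    return (c-m["t"])@np.array(m["R"])
def rigf(X,c=(576.3,-26.2),a=-.042):
    X=np.asarray(X,float)[...,:2]-c; return np.stack([X[...,0]*np.cos(a)+X[...,1]*np.sin(a),-X[...,0]*np.sin(a)+X[...,1]*np.cos(a)],-1)
E
python3 -c "
from h import *
d=np.load('pics/top0.npy'); P=cloud('top',d); p=cv2.imread('pics/top0.png'); v=p.max(2)
dl=np.array([1.1,.8,0])
for nm,(y0,y1,x0,x1),zr in (('handle',(160,195,305,330),(85,105)),('marker',(158,175,288,303),(16,40)),('plate',(185,190,280,300),(0,30)),('scale',(160,172,270,285),(0,30))):
    Q=P[y0:y1,x0:x1].reshape(-1,3); k=(Q[:,2]>zr[0])&(Q[:,2]<zr[1])
    if nm=='marker': k&=(v[y0:y1,x0:x1].ravel()<90)
    Q=Q[k]-dl; r=rigf(Q); print(nm,k.sum(),Q.mean(0).round(1),'rig x',np.percentile(r[:,0],[2,50,98]).round(1),'y',np.percentile(r[:,1],[2,50,98]).round(1),'z',np.percentile(Q[:,2],[2,50,98]).round(1))
print('marker inner end',rigf(ray('top',[294.35,169.5],17)-dl),'handle +x top end',rigf(ray('top',[317.1,167.0],95)-dl))
"
```

```text
handle 82 [637.4 -19.2  94.1] rig x [41.3 60.8 80.6] y [ 2.9  9.6 16.1] z [ 86.4  94.  100.7]
marker 23 [674.7  38.6  21.3] rig x [ 85.1  96.3 104.5] y [65.3 68.8 72.2] z [16.8 19.3 34.3]
plate 98 [613.5  44.8  12. ] rig x [24.9 33.8 43.3] y [46.6 72.5 98.5] z [ 7.  11.7 17.1]
scale 135 [671.2  82.6   9.9] rig x [ 74.4  90.  110. ] y [ 96.3 111.8 134.7] z [ 0.4 10.9 18.4]
marker inner end [84.41615919 67.1455848 ] handle +x top end [78.06327079  8.33525819]
```

Request:
{"fn": "step_arm", "kwargs": {
  "linear": [
    [0.0665, -0.0572, 0],
    [0.0665, -0.0572, 0],
    [0.0666, -0.0571, 0],
    [0, 0, 0],
    [0, 0, 0]
  ],
  "angular": [
    [0, 0, 0],
    [0, 0, 0],
    [0, 0, 0],
    [0, 0, 0],
    [0, 0, 0]
  ],
  "claw": [-0.1, -0.1, -0.1, -0.1, -0.1]
}}

```text
time: 26.1
tool_pos: [636.2, -19.5, 122.1]
eef_rot: [3.141, -0.066, -0.002]
wrist_force: [-0.3, 0.2, 0.3]
width: 40.0
grasp_force: 0.0
```

Request:
{"fn": "step_arm", "kwargs": {
  "linear": [
    [0, 0, 0.03],
    [0, 0, 0.03],
    [0, 0, 0.03],
    [0, 0, 0.03],
    [0, 0, 0.01]
  ],
  "angular": [
    [0, 0, 0],
    [0, 0, 0],
    [0, 0, 0],
    [0, 0, 0],
    [0, 0, 0]
  ],
  "claw": [-0.1, -0.1, -0.1, -0.1, -0.1]
}}

```text
time: 26.72
tool_pos: [636.1, -19.7, 56.4]
eef_rot: [3.14, -0.067, -0.003]
wrist_force: [0.4, 0.5, 0.8]
width: 39.6
grasp_force: 0.0
```

```bash
python3 -c "
from h import *
st()
p,d=snapshot('side');cv2.imwrite('pics/s6.png',cv2.resize(p[190:290,260:380],None,fx=5,fy=5,interpolation=cv2.INTER_CUBIC))
"
```

```text
t 26.73 tcp [636.1 -19.7  56.4] yaw -0.042 tilt 0.002 w 39.6 F [0.4 0.5 0.8] gf 0.0 q6 1.25
```

View pics/s6.png

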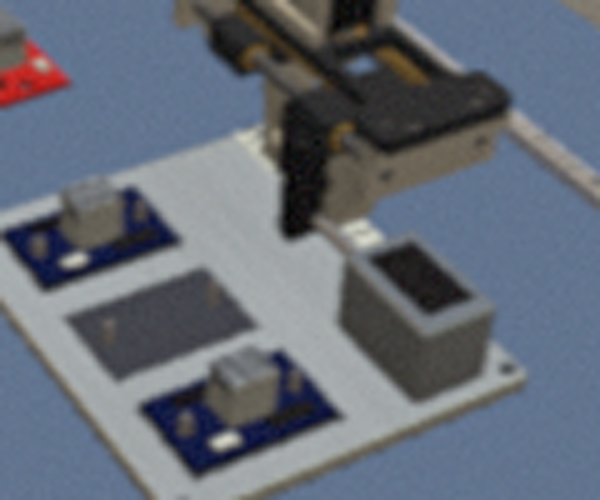

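Picture s6 shows both boards lying flat with pins coming through the holes. The fingers stand either side of the black handle near (300,180).

Request:
{"fn": "step_arm", "kwargs": {
  "linear": [
    [0, 0, 0],
    [0, 0, 0],
    [0, 0, 0],
    [0, 0, 0],
    [0, 0, 0]
  ],
  "angular": [
    [0, 0, 0],
    [0, 0, 0],
    [0, 0, 0],
    [0, 0, 0],
    [0, 0, 0]
  ],
  "claw": [-0.4, -1, -1, -1, -1]
}}

```text
time: 27.4
tool_pos: [637.2, -19.3, 58.6]
eef_rot: [-3.141, 0.066, -0.001]
wrist_force: [-0.6, 0.9, 3.9]
width: 13.5
grasp_force: 30.0
```

```bash
python3 -c "
from h import *
s,_=st();print(rigf(s['tool_pos']))
"
```

```text
t 27.4 tcp [637.2 -19.3  58.6] yaw -0.042 tilt 0.001 w 13.5 F [-0.6  0.9  3.9] gf 30.0 q6 1.25
[60.53919123  9.44151079]
```

Request:
{"fn": "step_arm", "kwargs": {
  "linear": [
    [0, -0.012, 0],
    [0, -0.012, 0],
    [0, -0.012, 0],
    [0, -0.012, 0],
    [0, -0.012, 0]
  ],
  "angular": [
    [0, 0, 0],
    [0, 0, 0],
    [0, 0, 0],
    [0, 0, 0],
    [0, 0, 0]
  ],
  "claw": [-1, -1, -1, -1, -1]
}}

```text
time: 28.02
tool_pos: [638.3, 9.5, 58.6]
eef_rot: [3.139, -0.066, 0.0]
wrist_force: [0.6, -7.8, 3.8]
width: 13.9
grasp_force: 30.0
```

Request:
{"fn": "step_arm", "kwargs": {
  "linear": [
    [0, -0.012, 0],
    [0, -0.012, 0],
    [0, -0.012, 0],
    [0, -0.01, 0],
    [0, 0, 0]
  ],
  "angular": [
    [0, 0, 0],
    [0, 0, 0],
    [0, 0, 0],
    [0, 0, 0],
    [0, 0, 0]
  ],
  "claw": [-1, -1, -1, -1, -1]
}}

```text
time: 28.65
tool_pos: [639.2, 32.3, 58.6]
eef_rot: [3.139, -0.066, -0.0]
wrist_force: [0.7, -8.1, 5.3]
width: 13.9
grasp_force: 30.0
```

```bash
python3 -c "
from h import *
s,_=st();print(rigf(s['tool_pos']))
p,d=snapshot('side');cv2.imwrite('pics/s7.png',p)
q,d=snapshot('top');cv2.imwrite('pics/t7.png',q);np.save('pics/t7.npy',d)
a=cv2.resize(q[150:200,270:330],(480,400),interpolation=cv2.INTER_CUBIC)
b=cv2.resize(p[200:250,295:335],(320,400),interpolation=cv2.INTER_CUBIC)
cv2.imwrite('pics/c7.png',np.hstack([a,b]))
"
```

```text
t 28.65 tcp [639.2  32.3  58.6] yaw -0.042 tilt 0.002 w 13.9 F [ 0.7 -8.1  5.3] gf 30.0 q6 1.17
[60.41703704 61.09202732]
```

View pics/c7.png

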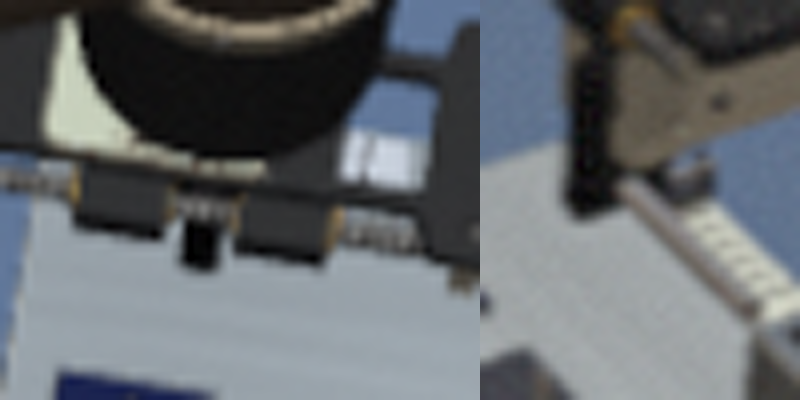

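```bash
python3 -c "
from h import *
def w(x,y,z):
    a=-.042; return [576.3+x*np.cos(a)-y*np.sin(a),-26.2+x*np.sin(a)+y*np.cos(a),z]
m=M['side'];print('cam',-np.array(m['R']).T@m['t'])
for nm,q in dict(mk_in=(86,68,20),mk_out=(106,68,20),mk_up=(106,68,31),ptr0=(80,61.1,32),ptr1=(95,61.1,32),h_bl=(40,54.1,30),h_br=(80,54.1,30),h_fl=(40,68.1,30)).items():
    u=proj('side',w(*q)); print(nm,u.round(1),'crop',((u-[295,200])*8+[480,0]).round(0))
p=cv2.imread('pics/s7.png'); cv2.imwrite('pics/c8.png',cv2.resize(p[208:238,300:340],None,fx=20,fy=20,interpolation=cv2.INTER_CUBIC))
"
```

```text
cam [ 100.63672903 -646.37827715  693.92591525]
mk_in [317.6 223.5] crop [661. 188.]
mk_out [323.4 221.5] crop [707. 172.]
mk_up [323.7 218.5] crop [710. 148.]
ptr0 [317.5 222.1] crop [660. 177.]
ptr1 [321.9 220.6] crop [695. 165.]
h_bl [306.8 228.1] crop [574. 225.]
h_br [318.8 224. ] crop [671. 192.]
h_fl [304.1 225.4] crop [553. 203.]
```

View pics/c8.png

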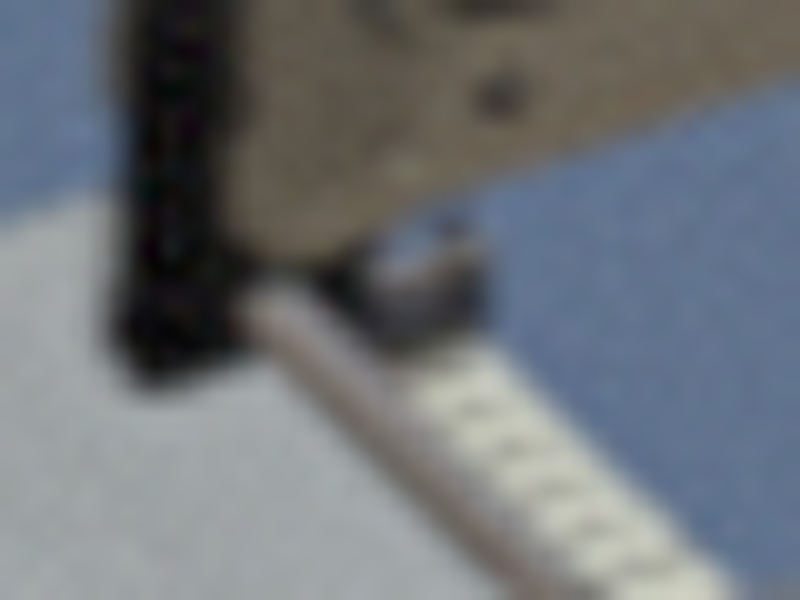

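```bash
python3 -c "
from h import *
for zz in (12.5,14):
  for nm,q in dict(bl=(395,355),br=(488,325)).items():
    u=np.array([300-.5+q[0]/20.,208-.5+q[1]/20.])-[.2,-.6]
    print(zz,nm,rigf(ray('side',u,zz)).round(1))
p=cv2.imread('pics/top0.png'); d=0
# marker stem in top view: dark columns on white scale
g=cv2.cvtColor(p,cv2.COLOR_BGR2GRAY)
for f in ('top0','t4'):
  g=cv2.cvtColor(cv2.imread(f'pics/{f}.png'),cv2.COLOR_BGR2GRAY).astype(float)
  for r in (163,164,165,166,167,168,169):
    row=g[r,288:302]; wt=np.clip(150-row,0,None); u=288+(wt*np.arange(14)).sum()/wt.sum()
    print(f,r,round(u,2),int(row.min()),'rig z20',rigf(ray('top',[u,r],20)-[1.1,.8,0]).round(1),'z30',rigf(ray('top',[u,r],30)-[1.1,.8,0]).round(1))
"
```

```text
12.5 bl [89.5 64.8]
12.5 br [105.3  64.4]
14 bl [88.4 63.2]
14 br [104.1  62.8]
top0 163 296.39 39 rig z20 [102.9  64.5] z30 [99.9 64.4]
top0 164 295.27 49 rig z20 [99.6 67.1] z30 [96.5 67. ]
top0 165 294.58 49 rig z20 [96.4 68.5] z30 [93.4 68.4]
top0 166 294.4 50 rig z20 [93.5 68.6] z30 [90.5 68.4]
top0 167 294.58 49 rig z20 [90.7 67.6] z30 [87.7 67.5]
top0 168 294.63 50 rig z20 [87.9 67. ] z30 [84.9 66.9]
top0 169 294.74 49 rig z20 [85.1 66.3] z30 [82.2 66.2]
t4 163 296.34 43 rig z20 [102.9  64.6] z30 [99.8 64.5]
t4 164 294.82 54 rig z20 [99.4 68.3] z30 [96.3 68.2]
t4 165 294.46 54 rig z20 [96.4 68.8] z30 [93.3 68.7]
t4 166 294.46 55 rig z20 [93.5 68.4] z30 [90.5 68.3]
t4 167 294.34 55 rig z20 [90.6 68.3] z30 [87.6 68.1]
t4 168 294.57 56 rig z20 [87.9 67.2] z30 [84.9 67. ]
t4 169 294.55 54 rig z20 [85.  66.8] z30 [82.1 66.7]
```

Request:
{"fn": "step_arm", "kwargs": {
  "linear": [
    [0, -0.007, 0],
    [0, -0.007, 0],
    [0, 0, 0],
    [0, 0, 0],
    [0, 0, 0]
  ],
  "angular": [
    [0, 0, 0],
    [0, 0, 0],
    [0, 0, 0],
    [0, 0, 0],
    [0, 0, 0]
  ],
  "claw": [-1, -1, -1, -1, -1]
}}

```text
time: 29.38
tool_pos: [639.5, 38.9, 58.6]
eef_rot: [3.139, -0.067, -0.0]
wrist_force: [0.9, -9.0, 5.6]
width: 14.2
grasp_force: 30.0
```

```bash
python3 -c "
from h import *
s,_=st();print(rigf(s['tool_pos']))
p,d=snapshot('side'); cv2.imwrite('pics/c9.png',cv2.resize(p[208:238,300:340],None,fx=20,fy=20,interpolation=cv2.INTER_CUBIC))
"
```

```text
t 29.38 tcp [639.5  38.9  58.6] yaw -0.042 tilt 0.002 w 14.2 F [ 0.9 -9.   5.6] gf 30.0 q6 1.16
[60.3937243  67.65996265]
```

View pics/c9.png

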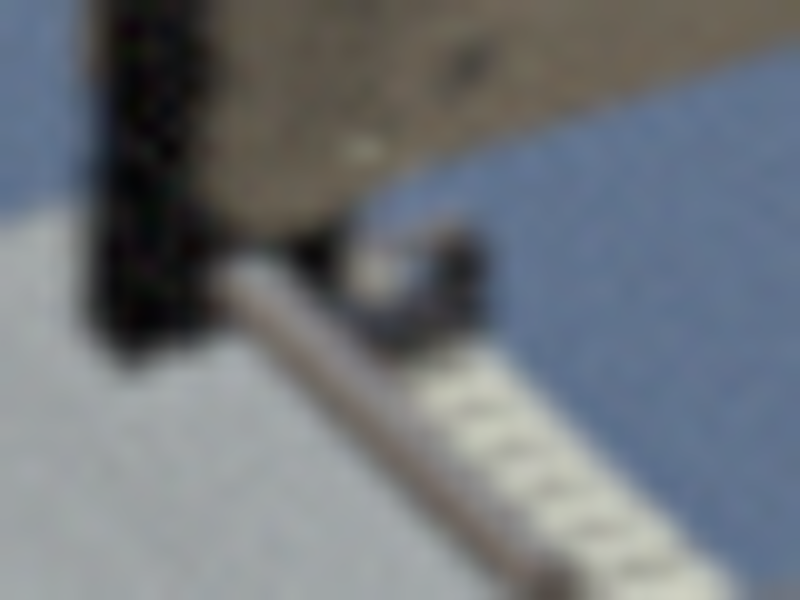

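Picture c9 shows the pointer line from (380,240) to (470,215) ending over the marker's upright, so it is on the mark. Next I hold it there, then ease it home.

Request:
{"fn": "step_arm", "kwargs": {
  "linear": [
    [0, 0, 0],
    [0, 0, 0],
    [0, 0, 0],
    [0, 0, 0],
    [0, 0, 0]
  ],
  "angular": [
    [0, 0, 0],
    [0, 0, 0],
    [0, 0, 0],
    [0, 0, 0],
    [0, 0, 0]
  ],
  "claw": [-1, -1, -1, -1, -1]
}}

```text
time: 30.05
tool_pos: [639.5, 38.8, 58.5]
eef_rot: [3.139, -0.067, -0.0]
wrist_force: [0.0, -8.7, 5.4]
width: 13.9
grasp_force: 30.0
```

Request:
{"fn": "step_arm", "kwargs": {
  "linear": [
    [0, 0, 0],
    [0, 0, 0],
    [0, 0, 0],
    [0, 0, 0],
    [0, 0, 0]
  ],
  "angular": [
    [0, 0, 0],
    [0, 0, 0],
    [0, 0, 0],
    [0, 0, 0],
    [0, 0, 0]
  ],
  "claw": [-1, -1, -1, -1, -1]
}}

```text
time: 30.68
tool_pos: [639.5, 38.8, 58.6]
eef_rot: [3.139, -0.067, -0.0]
wrist_force: [1.3, -8.9, 5.0]
width: 14.0
grasp_force: 30.0
```

Request:
{"fn": "step_arm", "kwargs": {
  "linear": [
    [0, 0, 0],
    [0, 0, 0],
    [0, 0, 0],
    [0, 0, 0],
    [0, 0, 0]
  ],
  "angular": [
    [0, 0, 0],
    [0, 0, 0],
    [0, 0, 0],
    [0, 0, 0],
    [0, 0, 0]
  ],
  "claw": [-1, -1, -1, -1, -1]
}}

```text
time: 31.3
tool_pos: [639.5, 38.8, 58.6]
eef_rot: [3.139, -0.067, -0.0]
wrist_force: [0.4, -9.2, 4.8]
width: 14.0
grasp_force: 30.0
```

Request:
{"fn": "step_arm", "kwargs": {
  "linear": [
    [0, 0.012, 0],
    [0, 0.012, 0],
    [0, 0.012, 0],
    [0, 0.012, 0],
    [0, 0.012, 0]
  ],
  "angular": [
    [0, 0, 0],
    [0, 0, 0],
    [0, 0, 0],
    [0, 0, 0],
    [0, 0, 0]
  ],
  "claw": [-1, -1, -1, -1, -1]
}}

```text
time: 31.92
tool_pos: [638.3, 9.3, 58.6]
eef_rot: [3.14, -0.067, 0.0]
wrist_force: [0.7, -6.3, 4.2]
width: 13.9
grasp_force: 30.0
```

Request:
{"fn": "step_arm", "kwargs": {
  "linear": [
    [0, 0.012, 0],
    [0, 0.012, 0],
    [0, 0.012, 0],
    [0, 0.012, 0],
    [0, 0.006, 0]
  ],
  "angular": [
    [0, 0, 0],
    [0, 0, 0],
    [0, 0, 0],
    [0, 0, 0],
    [0, 0, 0]
  ],
  "claw": [-1, -1, -1, -1, -1]
}}

```text
time: 32.55
tool_pos: [637.3, -17.1, 58.6]
eef_rot: [3.14, -0.066, 0.001]
wrist_force: [-1.4, -3.6, 5.3]
width: 14.1
grasp_force: 30.0
```

Request:
{"fn": "step_arm", "kwargs": {
  "linear": [
    [0, 0.004, 0],
    [0, 0.002, 0],
    [0, 0, 0],
    [0, 0, 0]
  ],
  "angular": [
    [0, 0, 0],
    [0, 0, 0],
    [0, 0, 0],
    [0, 0, 0]
  ],
  "claw": [-1, -1, -1, -1]
}}

```text
time: 33.05
tool_pos: [637.2, -19.3, 58.6]
eef_rot: [-3.141, 0.066, -0.001]
wrist_force: [-1.0, -1.4, 5.4]
width: 14.4
grasp_force: 30.0
```

```bash
python3 -c "
from h import *
s,_=st();print(rigf(s['tool_pos']))
"
```

```text
t 33.05 tcp [637.2 -19.3  58.6] yaw -0.042 tilt 0.001 w 14.4 F [-1.  -1.4  5.4] gf 30.0 q6 1.25
[60.54372542  9.47498157]
```

Request:
{"fn": "step_arm", "kwargs": {
  "linear": [
    [0, 0.002, 0],
    [0, 0, 0],
    [0, 0, 0],
    [0, 0, 0],
    [0, 0, 0]
  ],
  "angular": [
    [0, 0, 0],
    [0, 0, 0],
    [0, 0, 0],
    [0, 0, 0],
    [0, 0, 0]
  ],
  "claw": [-1, -1, -0.4, -0.1, -0.1]
}}

```text
time: 33.67
tool_pos: [636.6, -20.5, 57.7]
eef_rot: [3.141, -0.067, -0.001]
wrist_force: [-0.2, -0.1, -0.2]
width: 36.7
grasp_force: 0.0
```

Request:
{"fn": "step_arm", "kwargs": {
  "linear": [
    [0, 0, -0.03],
    [0, 0, -0.05],
    [0, 0, -0.055],
    [-0.0998, 0.085, 0],
    [-0.0998, 0.085, 0]
  ],
  "angular": [
    [0, 0, 0],
    [0, 0, 0],
    [0, 0, 0],
    [0, 0, 0],
    [0, 0, 0]
  ],
  "claw": [-0.1, -0.1, -0.1, 0.2, 0.2]
}}

```text
time: 34.3
tool_pos: [537.6, -98.0, 126.7]
eef_rot: [-3.141, 0.065, -0.002]
wrist_force: [0.4, -0.2, 0.4]
width: 51.0
grasp_force: 0.0
```

Request:
{"fn": "step_arm", "kwargs": {
  "linear": [
    [0, 0, 0],
    [0, 0, 0]
  ],
  "angular": [
    [0, 0, 0],
    [0, 0, 0]
  ],
  "claw": [0.2, 0.2]
}}

```text
time: 34.55
tool_pos: [539.1, -97.6, 127.0]
eef_rot: [-3.141, 0.067, -0.004]
wrist_force: [0.6, 0.1, 0.5]
width: 52.4
grasp_force: 0.0
```

```bash
python3 -c "
from boards import *
to(533.5,-101.0,23,-.042)
q,d=snapshot('top'); print([b[2] for b in find_boards(q)]); P=cloud('top',d)[160:195,305:330].reshape(-1,3); v=q[160:195,305:330].max(2).ravel()
Q=P[(P[:,2]>85)&(P[:,2]<105)]-[1.1,.8,0]; print('handle',rigf(Q).mean(0),len(Q))
"
```

```text
t 34.55 tcp [539.1 -97.6 127. ] yaw -0.043 tilt 0.002 w 52.4 F [0.6 0.1 0.5] gf 0.0 q6 1.35
shift now-frame [-0.0115  0.0073  0.2079] in final-frame [-0.011   0.0072  0.2079] rz units -0.0
[([529.8, -99.9, 68.4, 50.1], -0.043), ([235.3, 643.3, 144.8, 37.0], 0.347)]
handle [nan nan] 0<string>:5: RuntimeWarning: Mean of empty slice.
  ret = um.true_divide(
```

Request:
{"fn": "step_arm", "kwargs": {
  "linear": [
    [-0.0112, 0.0073, 0.03],
    [0, 0, 0.06],
    [0, 0, 0.06],
    [0, 0, 0.04],
    [0, 0, 0.0175]
  ],
  "angular": [
    [0, 0, 0],
    [0, 0, 0],
    [0, 0, 0],
    [0, 0, 0],
    [0, 0, 0]
  ],
  "claw": [0.2, 0.2, 0.2, 0.2, 0.2]
}}

```text
time: 35.22
tool_pos: [531.4, -100.7, 19.5]
eef_rot: [3.14, -0.066, -0.006]
wrist_force: [0.8, -0.5, -0.8]
width: 52.5
grasp_force: 0.0
```

Request:
{"fn": "step_arm", "kwargs": {
  "linear": [
    [0, 0, 0],
    [0, 0, 0],
    [0, 0, 0],
    [0, 0, 0],
    [0, 0, 0]
  ],
  "angular": [
    [0, 0, 0],
    [0, 0, 0],
    [0, 0, 0],
    [0, 0, 0],
    [0, 0, 0]
  ],
  "claw": [0, -1, -1, -1, -1]
}}

```text
time: 35.85
tool_pos: [533.0, -100.8, 22.5]
eef_rot: [-3.141, 0.066, -0.002]
wrist_force: [-1.5, 0.9, 6.3]
width: 21.6
grasp_force: 30.0
```

```bash
python3 -c "
from h import *
to(526,-407.3,123,-.033)"
```

```text
t 35.85 tcp [ 533.  -100.8   22.5] yaw -0.042 tilt 0.001 w 21.6 F [-1.5  0.9  6.3] gf 30.0 q6 1.35
shift now-frame [ 0.0121  0.613  -0.2011] in final-frame [ 0.0063  0.6131 -0.2011] rz units -0.06
```

Request:
{"fn": "step_arm", "kwargs": {
  "linear": [
    [0, 0, -0.01],
    [0, 0, -0.02],
    [0, 0, -0.05],
    [0, 0, -0.06],
    [0, 0, -0.06]
  ],
  "angular": [
    [0, 0, 0],
    [0, 0, 0],
    [0, 0, 0],
    [0, 0, 0],
    [0, 0, 0]
  ],
  "claw": [-1, -1, -1, -1, -1]
}}

```text
time: 36.48
tool_pos: [532.4, -100.9, 123.2]
eef_rot: [-3.141, 0.067, -0.0]
wrist_force: [0.5, -0.1, -0.9]
width: 21.7
grasp_force: 30.0
```

Request:
{"fn": "step_arm", "kwargs": {
  "linear": [
    [0.002, 0.102, 0],
    [0.002, 0.102, 0],
    [0.002, 0.102, 0],
    [0.002, 0.102, 0],
    [0.002, 0.102, 0]
  ],
  "angular": [
    [0, 0, 0],
    [0, 0, 0],
    [0, 0, 0],
    [0, 0, 0],
    [0, 0, 0]
  ],
  "claw": [-1, -1, -1, -1, -1]
}}

```text
time: 37.1
tool_pos: [526.6, -357.5, 122.5]
eef_rot: [3.141, -0.066, 0.001]
wrist_force: [1.6, 0.2, -0.2]
width: 21.7
grasp_force: 30.0
```

Request:
{"fn": "step_arm", "kwargs": {
  "linear": [
    [0.002, 0.102, 0],
    [0, 0, 0.06],
    [0, 0, 0.06],
    [0, 0, 0.05],
    [0, 0, 0.02]
  ],
  "angular": [
    [0, 0, -0.06],
    [0, 0, 0],
    [0, 0, 0],
    [0, 0, 0],
    [0, 0, 0]
  ],
  "claw": [-1, -1, -1, -1, -1]
}}

```text
time: 37.72
tool_pos: [524.7, -406.5, 25.6]
eef_rot: [-3.14, 0.053, 0.003]
wrist_force: [0.2, 0.3, -0.7]
width: 21.7
grasp_force: 30.0
```

```bash
python3 -c "
from boards import *
to(526,-407.3,14.5,-.033)
q,d=snapshot('top'); cv2.imwrite('pics/t9.png',q); print([b[2] for b in find_boards(q)])"
```

```text
t 37.73 tcp [ 524.7 -406.5   25.6] yaw -0.034 tilt 0.002 w 21.7 F [ 0.2  0.3 -0.7] gf 30.0 q6 1.9
shift now-frame [0.0027 0.0014 0.0221] in final-frame [0.0027 0.0014 0.0222] rz units -0.0
[([543.8, 52.2, 80.7, 49.9], -0.038), ([235.4, 643.1, 144.9, 37.1], 0.348)]
```

A is still on nest 0. Next I lower B onto the tray floor.

Request:
{"fn": "step_arm", "kwargs": {
  "linear": [
    [0, 0, 0.008],
    [0, 0, 0.008],
    [0, 0, 0.005],
    [0, 0, 0],
    [0, 0, 0]
  ],
  "angular": [
    [0, 0, 0],
    [0, 0, 0],
    [0, 0, 0],
    [0, 0, 0],
    [0, 0, 0]
  ],
  "claw": [-1, -1, -1, -1, -1]
}}

```text
time: 38.4
tool_pos: [525.8, -406.9, 16.6]
eef_rot: [3.141, -0.052, 0.001]
wrist_force: [0.5, -0.2, -0.3]
width: 21.8
grasp_force: 30.0
```

```bash
python3 -c "
from h import *
to(539.8,50.9,115,-.042)"
```

```text
t 38.4 tcp [ 525.8 -406.9   16.6] yaw -0.033 tilt 0.0 w 21.8 F [ 0.5 -0.2 -0.3] gf 30.0 q6 1.9
shift now-frame [-0.0023 -0.916  -0.197 ] in final-frame [-0.0104 -0.916  -0.1968] rz units 0.06
```

Request:
{"fn": "step_arm", "kwargs": {
  "linear": [
    [0, 0, 0.003],
    [0, 0, 0.001],
    [0, 0, 0],
    [0, 0, 0],
    [0, 0, 0]
  ],
  "angular": [
    [0, 0, 0],
    [0, 0, 0],
    [0, 0, 0],
    [0, 0, 0],
    [0, 0, 0]
  ],
  "claw": [-1, -1, -1, 0.2, 0.2]
}}

```text
time: 39.02
tool_pos: [525.7, -406.9, 14.3]
eef_rot: [3.141, -0.052, 0.0]
wrist_force: [-0.1, -0.1, 0.7]
width: 36.2
grasp_force: 0.0
```

Request:
{"fn": "step_arm", "kwargs": {
  "linear": [
    [0, 0, -0.04],
    [0, 0, -0.08],
    [0, 0, -0.08],
    [0, -0.1, 0],
    [0, -0.1, 0]
  ],
  "angular": [
    [0, 0, 0],
    [0, 0, 0],
    [0, 0, 0],
    [0, 0, 0.06],
    [0, 0, 0]
  ],
  "claw": [0.2, 0.2, 0.2, 0.2, 0.2]
}}

```text
time: 39.65
tool_pos: [529.5, -306.3, 114.8]
eef_rot: [3.141, -0.069, 0.002]
wrist_force: [1.0, 0.2, -0.5]
width: 52.7
grasp_force: 0.0
```

Request:
{"fn": "step_arm", "kwargs": {
  "linear": [
    [0, -0.1, 0],
    [0, -0.1, 0],
    [0, -0.1, 0],
    [0, -0.1, 0],
    [0, -0.1, 0]
  ],
  "angular": [
    [0, 0, 0],
    [0, 0, 0],
    [0, 0, 0],
    [0, 0, 0],
    [0, 0, 0]
  ],
  "claw": [0.2, 0.2, 0.2, 0.2, 0.2]
}}

```text
time: 40.28
tool_pos: [540.0, -55.5, 114.6]
eef_rot: [-3.141, 0.066, -0.001]
wrist_force: [1.1, 0.2, -0.2]
width: 52.3
grasp_force: 0.0
```

Request:
{"fn": "step_arm", "kwargs": {
  "linear": [
    [0, -0.1, 0],
    [0, -0.1, 0],
    [0, 0, 0],
    [0, 0, 0]
  ],
  "angular": [
    [0, 0, 0],
    [0, 0, 0],
    [0, 0, 0],
    [0, 0, 0]
  ],
  "claw": [0.2, 0.2, 0.2, 0.2]
}}

```text
time: 40.78
tool_pos: [544.0, 42.9, 114.2]
eef_rot: [3.141, -0.065, -0.0]
wrist_force: [-0.7, 0.0, -0.3]
width: 52.9
grasp_force: 0.0
```

```bash
python3 -c "
from boards import *
to(539.8,50.9,22.5,-.042)
q,d=snapshot('top'); cv2.imwrite('pics/t10.png',q); print([b[2] for b in find_boards(q)])"
```

```text
t 40.77 tcp [544.   42.9 114.2] yaw -0.041 tilt 0.0 w 52.9 F [-0.7  0.  -0.3] gf 0.0 q6 1.09
shift now-frame [-0.009  -0.0157  0.1835] in final-frame [-0.0091 -0.0157  0.1835] rz units 0.0
[([527.7, 52.8, 50.5, 50.1], -0.045), ([527.8, -406.1, 84.0, 52.8], -0.037), ([235.3, 643.2, 145.0, 37.1], 0.352)]
```

Request:
{"fn": "step_arm", "kwargs": {
  "linear": [
    [-0.009, -0.0157, 0.03],
    [0, 0, 0.06],
    [0, 0, 0.05],
    [0, 0, 0.03],
    [0, 0, 0.0135]
  ],
  "angular": [
    [0, 0, 0],
    [0, 0, 0],
    [0, 0, 0],
    [0, 0, 0],
    [0, 0, 0]
  ],
  "claw": [0.2, 0.2, 0.2, 0.2, 0.2]
}}

```text
time: 41.45
tool_pos: [539.5, 50.3, 21.5]
eef_rot: [3.14, -0.068, -0.002]
wrist_force: [1.1, 0.3, 0.3]
width: 52.5
grasp_force: 0.0
```

Request:
{"fn": "step_arm", "kwargs": {
  "linear": [
    [0, 0, 0],
    [0, 0, 0],
    [0, 0, 0],
    [0, 0, 0],
    [0, 0, 0]
  ],
  "angular": [
    [0, 0, 0],
    [0, 0, 0],
    [0, 0, 0],
    [0, 0, 0],
    [0, 0, 0]
  ],
  "claw": [0, -1, -1, -1, -1]
}}

```text
time: 42.08
tool_pos: [540.4, 51.0, 23.1]
eef_rot: [-3.141, 0.066, -0.001]
wrist_force: [-1.9, 1.1, 5.2]
width: 21.6
grasp_force: 30.0
```

Request:
{"fn": "step_arm", "kwargs": {
  "linear": [
    [0, 0, -0.01],
    [0, 0, -0.02],
    [0, 0, -0.05],
    [0, 0, -0.06],
    [0, 0, -0.06]
  ],
  "angular": [
    [0, 0, 0],
    [0, 0, 0],
    [0, 0, 0],
    [0, 0, 0],
    [0, 0, 0]
  ],
  "claw": [-1, -1, -1, -1, -1]
}}

```text
time: 42.7
tool_pos: [539.9, 50.7, 124.0]
eef_rot: [-3.141, 0.067, -0.0]
wrist_force: [0.4, 1.5, -1.5]
width: 21.6
grasp_force: 30.0
```

Request:
{"fn": "step_arm", "kwargs": {
  "linear": [
    [0.0015, 0.0966, 0],
    [0.0015, 0.0966, 0],
    [0.0015, 0.0966, 0],
    [0.0015, 0.0966, 0],
    [0.0015, 0.0966, 0]
  ],
  "angular": [
    [0, 0, 0],
    [0, 0, 0],
    [0, 0, 0],
    [0, 0, 0],
    [0, 0, 0]
  ],
  "claw": [-1, -1, -1, -1, -1]
}}

```text
time: 43.32
tool_pos: [533.4, -192.2, 123.3]
eef_rot: [3.141, -0.066, 0.001]
wrist_force: [1.4, -0.2, -0.4]
width: 21.4
grasp_force: 30.0
```

Request:
{"fn": "step_arm", "kwargs": {
  "linear": [
    [0.0015, 0.0966, 0],
    [0.0015, 0.0966, 0],
    [0, 0, 0.05],
    [0, 0, 0.05],
    [0, 0, 0]
  ],
  "angular": [
    [0, 0, -0.06],
    [0, 0, 0],
    [0, 0, 0],
    [0, 0, 0],
    [0, 0, 0]
  ],
  "claw": [-1, -1, -1, -1, -1]
}}

```text
time: 43.95
tool_pos: [529.8, -287.1, 71.2]
eef_rot: [-3.14, 0.053, 0.006]
wrist_force: [0.3, 0.3, -0.3]
width: 21.7
grasp_force: 30.0
```

```bash
python3 -c "
from h import *
to(530,-287.3,14.5,-.033)"
```

```text
t 43.95 tcp [ 529.8 -287.1   71.2] yaw -0.034 tilt 0.004 w 21.7 F [ 0.3  0.3 -0.3] gf 30.0 q6 1.71
shift now-frame [0.0008 0.0005 0.1134] in final-frame [0.0003 0.0004 0.1134] rz units -0.01
```

Request:
{"fn": "step_arm", "kwargs": {
  "linear": [
    [0, 0, 0.05],
    [0, 0, 0.04],
    [0, 0, 0.012],
    [0, 0, 0.006],
    [0, 0, 0]
  ],
  "angular": [
    [0, 0, 0],
    [0, 0, 0],
    [0, 0, 0],
    [0, 0, 0],
    [0, 0, 0]
  ],
  "claw": [-1, -1, -1, -1, -1]
}}

```text
time: 44.58
tool_pos: [532.0, -287.3, 19.5]
eef_rot: [3.141, -0.052, 0.002]
wrist_force: [-0.1, -0.1, -0.7]
width: 21.5
grasp_force: 30.0
```

Request:
{"fn": "step_arm", "kwargs": {
  "linear": [
    [0, 0, 0]
  ],
  "angular": [
    [0, 0, 0]
  ],
  "claw": [-1]
}}

```text
time: 44.7
tool_pos: [532.0, -287.3, 19.4]
eef_rot: [3.141, -0.052, 0.002]
wrist_force: [-0.3, -0.2, -1.0]
width: 22.1
grasp_force: 30.0
```

Request:
{"fn": "step_arm", "kwargs": {
  "linear": [
    [0, 0, 0.004],
    [0, 0, 0.003],
    [0, 0, 0.001],
    [0, 0, 0],
    [0, 0, 0]
  ],
  "angular": [
    [0, 0, 0],
    [0, 0, 0],
    [0, 0, 0],
    [0, 0, 0],
    [0, 0, 0]
  ],
  "claw": [-1, -1, -1, -1, -1]
}}

```text
time: 45.32
tool_pos: [531.5, -287.3, 15.1]
eef_rot: [3.141, -0.052, 0.0]
wrist_force: [-1.3, 1.3, 4.8]
width: 21.9
grasp_force: 30.0
```

Request:
{"fn": "step_arm", "kwargs": {
  "linear": [
    [0, 0, 0],
    [0, 0, 0],
    [0, 0, -0.04],
    [0, 0, -0.08],
    [0, 0, -0.08]
  ],
  "angular": [
    [0, 0, 0],
    [0, 0, 0],
    [0, 0, 0],
    [0, 0, 0],
    [0, 0, 0]
  ],
  "claw": [0.2, 0.2, 0.2, 0.2, 0.2]
}}

```text
time: 45.95
tool_pos: [531.2, -287.2, 115.3]
eef_rot: [-3.141, 0.052, 0.002]
wrist_force: [1.2, 0.1, 0.3]
width: 52.4
grasp_force: 0.0
```

Request:
{"fn": "step_arm", "kwargs": {
  "linear": [
    [-0.09, -0.08, -0.05],
    [-0.09, -0.08, -0.05],
    [0, -0.1, 0],
    [0, -0.1, 0],
    [0, -0.1, 0]
  ],
  "angular": [
    [0, 0, 0],
    [0, 0, 0],
    [0, 0, 0],
    [0, 0, 0],
    [0, 0, 0]
  ],
  "claw": [0.2, 0.2, 0.2, 0.2, 0.2]
}}

```text
time: 46.58
tool_pos: [452.6, -56.3, 162.9]
eef_rot: [-3.141, 0.053, -0.002]
wrist_force: [0.8, -0.3, -0.9]
width: 52.6
grasp_force: 0.0
```

Request:
{"fn": "step_arm", "kwargs": {
  "linear": [
    [0, -0.1, 0],
    [0, -0.1, 0],
    [0, -0.1, 0],
    [0, 0, 0],
    [0, 0, 0]
  ],
  "angular": [
    [0, 0, 0],
    [0, 0, 0],
    [0, 0, 0],
    [0, 0, 0],
    [0, 0, 0]
  ],
  "claw": [0.2, 0.2, 0.2, 0.2, 0.2]
}}

```text
time: 47.2
tool_pos: [457.4, 92.1, 162.3]
eef_rot: [3.141, -0.051, -0.001]
wrist_force: [-0.2, -0.7, 0.3]
width: 52.5
grasp_force: 0.0
```

```bash
python3 -c "
from boards import *
st()
q,d=snapshot('top'); cv2.imwrite('pics/t11.png',q); print([b[2] for b in find_boards(q)])
P=cloud('top',d)[160:195,295:330].reshape(-1,3)
Q=P[(P[:,2]>85)&(P[:,2]<105)]-[1.1,.8,0]; print('handle',rigf(Q).mean(0),len(Q))
cv2.imwrite('pics/c11.png',cv2.resize(q[100:280,240:500],None,fx=3,fy=3,interpolation=cv2.INTER_CUBIC))
"
```

```text
t 47.2 tcp [457.4  92.1 162.3] yaw -0.032 tilt 0.001 w 52.5 F [-0.2 -0.7  0.3] gf 0.0 q6 0.92
[([533.1, -286.2, 83.9, 51.7], -0.032), ([527.9, -406.1, 84.1, 52.9], -0.033), ([235.3, 643.3, 144.8, 36.9], 0.347)]
handle [60.52626697  9.50944307] 83
```

View pics/c11.png

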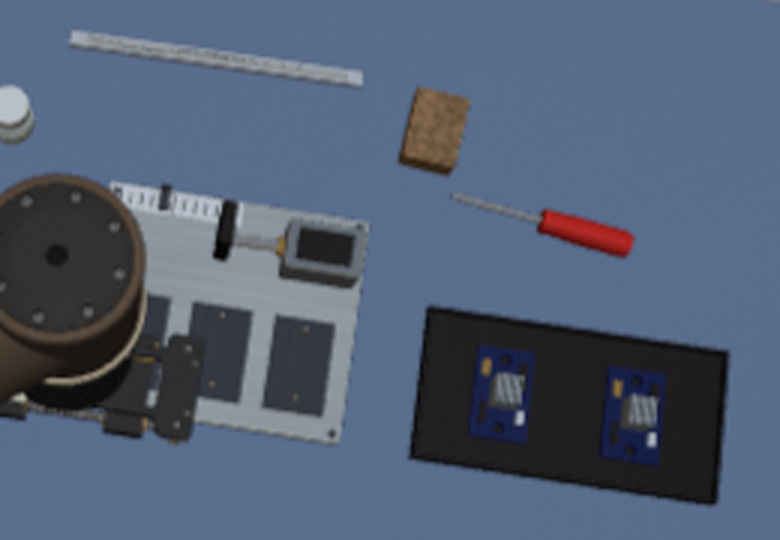

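Picture c11 shows both boards flat in the tray at about (500,395) and (632,412). The handle is home at (228,230) and the bystanders are untouched.

```bash
python3 -c "
from station import job
print(job.hand_in())"
```

```text
the job is handed in; nothing more can be done
None
```

I seated both boards, pulled the gauge to the marker for about two seconds and eased it home, then laid the boards flat in the tray and handed the job in; the final picture agrees, but no verdict came back.

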